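# Lay out the stone polisher's mat

### The arm

A 6-joint arm with a two-finger parallel gripper is mounted at the origin on the work surface. World frame = base frame: x ahead of the robot, y to its left, z up, the work surface at z = 0. Lengths are in m, angles in degrees, forces in N, time in s.
With the tool pointing down it reaches from about 0.25 to 0.725 m from the base axis. Payload 9.7 kg.
Tool frame: the origin (TCP) lies between the finger pads; the fingertips stand 17 mm ahead of it and the grasp point (between the pads) lies 2 mm behind it; z points along the fingers, y is the direction in which the jaws open and shut (so a half turn about z gives the same grasp; the last joint's range is limited). The gripper opens to 85 mm and grips with 20 to 120 N. Pads are 22 mm wide; open, the fingers measure 114 mm over their backs; the gripper's body (76 mm by 85 mm) begins 54 mm behind the grasp point. The pads swing forward as they close: fully open they stand 13 mm farther back than shut.
Start: joints at [-66.635, 4.979, 10.078, 95.1, 0, 90], TCP at [0.218, -0.505, 0.248] pointing down, gripper open.
Joint ranges: [-179.16, 179.16], [-48.56, 103.87], [-65.8, 70.77], [-126.05, 130.52], [-82.76, 87.17], [-180, 180]. Speed limits (degrees/s): [127.2, 127.2, 147.25, 180, 180, 180].

### API

Orientations are given as [roll, pitch, yaw] about the fixed x, y, z axes, in that order (R = Rz(yaw) Ry(pitch) Rx(roll)).
In Python, from workcell import monitor, cams, order gives the robot as it stands. The module is installed in compiled form; this text tells all that it offers.
- The arm moves only by the shell command python3 -m handwheel 'ROWS' [OPENING] [FORCE]. ROWS is JSON, a list of rows, each a list of 6 numbers: the shift along the tool's x, y, z in m, then the turn, a rotation vector about the tool's x, y, z in degrees. In form: [[tx, ty, tz, wx, wy, wz], ...]. A call has exactly 8 rows; each row shifts and turns the commanded pose from where the row before left it, along the tool's axes as they then stand; what a row does not reach is not made up. A row lasts 1/12 s, in which the tool goes at most 41.7 mm and 7.16 degrees, less where a joint would pass 70% of its speed; a pose out of reach is approached as far as the arm can. A call is refused whole if a number of a shift passes 0.0417 or a number of a turn 7.16, either way. A call with a gripper value outside its range is refused whole. OPENING is the opening, from -1 (shut) to 1 (fully open), set as the call begins (- or left out, the last holds). The fingers move at their own pace and stop on an object; FORCE is the grip in N (left out, the last holds). Time passes only in rows, so rows that do not move let the fingers close, or fill a call up. It gives the time, the measured TCP pose, the force and the opening at its end, in the units of the state.
- monitor.get_obs(): the state, without advancing time (a new reading comes with each control period).
- cams.camera(name): name is "side" or "top" or "wrist"; returns a dict with "img" (480x640x3 uint8, red, green, blue), "depth" (480x640 float32, m along the optical axis (not along the pixel's ray), 0 where there is no reading), "fx", "fy", "cx", "cy" (pixels), "rvec" (rotation vector, rad) and "tvec" (3), from world to camera coordinates, as OpenCV has them; the wrist camera has in their place "tool_from_camera" (4x4, takes a point from camera to tool coordinates, whose origin is the TCP and whose axes are the flange's). Camera axes: x right, y down, z forward; pixel columns grow to the right and rows downward; lengths in m; the calibration is good to about 2 mm. A picture is of the moment at which its call begins: read the wrist's pose just before it.
- order.job_done(): hands the job in, once; it reports no verdict.
The state is a dict: "time": time; "q": joint angles; "qd": joint speeds; "joint_efforts": joint torques, N m; "ee_pos": TCP position; "tcp_rot": TCP orientation; "wrist_force": force on the tool from outside, world axes, zero at the start; "torque": the same for the moment, N m; "opening": finger opening in m.
Only numpy, scipy, OpenCV 4.12 (cv2) and the standard library are available. Lean on these libraries where they do the work, as an engineer would, in place of code of your own. Each camera call takes 0.05 s, during which the arm holds its last target. There are 200 camera calls.

### The job

Lay out the black mat for the next stone: stand the brass block on the red tile and the steel dop holder on the blue tile, and put the paste jar midway between those two, on the white ring. Put the green stone case behind the jar, lying straight in the white rectangle, and stand the black eye loupe on top of the brass block, each thing well centred in its place. Keep the jar upright all the while, and leave the blue cup undisturbed.

Things in the scene. Friction and masses are not known exactly. Their poses are not given: they have to be found in the camera images.
- brass_center (a point): Brass block, plain and square, 44 x 44 x 32 mm high, about 0.5 kg. This point is its centre, 16 mm above its underside; x and y axes square to its side faces, z up.
- dop_center (a point): Steel dop holder: round foot 48 mm across and 12 mm high, tapering from 12 to 18 mm height into an upright round post 19 mm across that ends at 52 mm, with a copper tip 12 mm across to 58 mm. About 0.22 kg. Best gripped by the post. This point lies on its axis, 29 mm above its underside; z up.
- jar_center (a point): Closed paste jar, white with a purple lid, round, 48 mm across (lid 49 mm, from 36 mm up) and 50 mm high, about 0.12 kg. This point is its centre, 25 mm above its underside; z up.
- loupe_center (a point): Black eye loupe, round, 30 mm high: rim 36 mm across for the lowest 8 mm, narrowing to a barrel 30 mm across from 12 mm up, with a glass lens on top; about 30 g. It stands rim down, and is to stand so at the end. This point is its centre, 15 mm above its underside; z up.
- case_center (a point): Green closed stone case with a thin black seam, 40 mm (its x) x 60 mm (its y) x 28 mm high, about 60 g. This point is its centre, 14 mm above its underside; z up.
- red_tile: Red square tile, 60 x 60 x 3 mm, fixed on the mat at one end of the row (left or right, it varies). The mat is black rubber, 190 mm deep x 290 mm wide x 4 mm thick, fixed to the bench. Origin at the centre of the tile's underside, 4 mm above the bench; its top is 7 mm above the bench. Its axes are parallel to the mat's: x to the back (away from the robot, as the mat is turned), y to the left along the row.
- blue_tile: Blue square tile, same size and axes as the red one, fixed at the other end of the row, 190 mm from it. Origin at the centre of its underside, 4 mm above the bench; its top is 7 mm above the bench.
- ring_mark: White ring, about 60 mm across, painted on the mat (it does not hinder) midway between the two tiles, 95 mm from each. Origin at its centre on the mat's top, 4 mm above the bench. Axes as the mat's.
- frame_mark: White rectangle, 52 mm (x, to the back) x 72 mm (y, along the row), painted on the mat 90 mm behind the ring (on the side away from the robot). Origin at its centre on the mat's top, 4 mm above the bench. Axes as the mat's: the case's 60 mm side goes along its y.
- cup_center (a point): Blue ceramic cup, 60 mm across, 60 mm high, a bystander beyond the mat. This point is its centre, 30 mm above the bench.
Mind the look-alikes: they are no part of the job. Of the things shaped like the part that bears case_center, the green one is meant.

How it is judged:
By the outcome, as a careful person would: the job done as asked, in the order asked, and still so for the second after the job is handed in, with the robot touching nothing.
It also fails if it takes over 136 s, if anything falls off the work surface, if the arm or the gripper's body presses on something with over 40 N, if the wrist force passes 120 N, or if a joint passes its speed limit or range.

## Working session

There is one attempt and no reset: what is moved stays moved. The work goes in short steps, Python scripts to look and compute and a shell command to move; the robot and the scene stay as the last step left them, time stands still between calls to the robot, and variables do not carry over. Pictures are saved under pics/ and viewed, about 12 in all and at most 16, crops included, and the job is handed in when it is done.

```bash
mkdir -p pics
cat > h.py <<'E'
import numpy as np, cv2
from scipy.spatial.transform import Rotation as R
from workcell import monitor, cams, order
def grab(n):
    o=monitor.get_obs(); c=cams.camera(n); c['obs']=o
    if n=='wrist':
        T=np.eye(4); T[:3,:3]=R.from_euler('xyz',o['tcp_rot'],degrees=True).as_matrix(); T[:3,3]=o['ee_pos']
        c['W']=T@c['tool_from_camera']
    else:
        M=np.eye(4); M[:3,:3]=cv2.Rodrigues(np.array(c['rvec'],float))[0]; M[:3,3]=np.ravel(c['tvec']); c['W']=np.linalg.inv(M)
    return c
def atz(c,u,v,z):
    d=c['W'][:3,:3]@np.array([(u-c['cx'])/c['fx'],(v-c['cy'])/c['fy'],1]); o=c['W'][:3,3]
    return o+d*(z-o[2])/d[2]
def cloud(c):
    v,u=np.mgrid[:480,:640]; d=c['depth']
    p=np.stack([(u-c['cx'])/c['fx']*d,(v-c['cy'])/c['fy']*d,d],-1)
    return p@c['W'][:3,:3].T+c['W'][:3,3]
def save(c,n): cv2.imwrite('pics/'+n,c['img'][:,:,::-1])
E
python3 - <<'E'
from h import *
import pickle
np.set_printoptions(precision=4,suppress=True)
o=monitor.get_obs();print(o)
for n in('top','side'):
    c=grab(n);save(c,n+'0.png');pickle.dump(c,open(n+'0.pkl','wb'));print(c['W'],c['fx'],(c['depth']>0).mean())
E
```

```text
{'time': 0.0, 'q': array([-66.6344,   5.0116,  10.0327,  95.0985,   0.0004,  89.9984]), 'qd': array([-0.0755, -0.0184, -0.0423, -0.0254, -0.0943, -0.0454]), 'joint_efforts': array([  0.0003, -52.039 ,  46.4804,   0.0164,  -0.    ,  -0.    ]), 'ee_pos': array([ 0.218 , -0.5047,  0.2476]), 'tcp_rot': array([-179.9225,   -0.0004,   23.3672]), 'wrist_force': array([-0.383 , -0.3223,  0.3814]), 'torque': array([ 0.0024, -0.0459, -0.009 ]), 'opening': 0.08497044880588286}
[[-0.0281 -0.9766  0.213   0.3576]
 [-0.9996  0.0267 -0.0093  0.0628]
 [ 0.0034 -0.2132 -0.977   1.0693]
 [ 0.      0.      0.      1.    ]] 523.9869337843768 0.996025390625
[[ 0.9279 -0.2391  0.2861  0.3213]
 [-0.3723 -0.6362  0.6758 -0.4986]
 [ 0.0204 -0.7335 -0.6794  0.6322]
 [ 0.      0.      0.      1.    ]] 490.3417083369139 0.9959114583333334
```

View pics/top0.png

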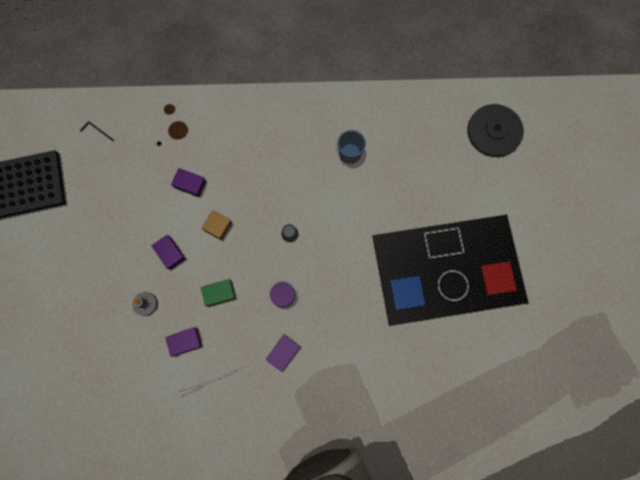

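View pics/side0.png

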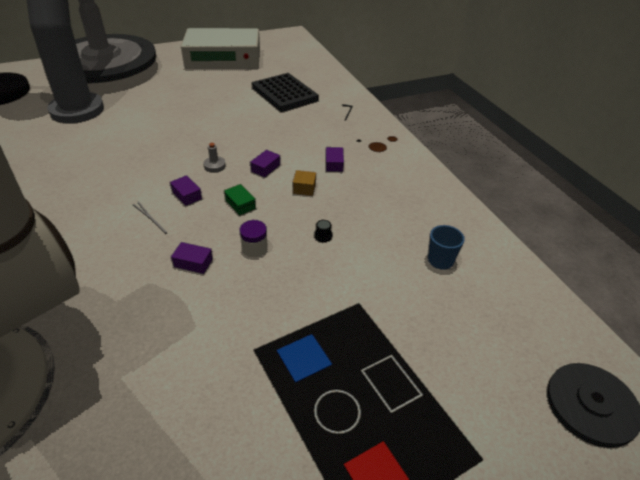

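Run:
```python
from h import *
import pickle
np.set_printoptions(precision=4,suppress=True)
c=pickle.load(open('top0.pkl','rb'));P=cloud(c)
img=c['img'];hsv=cv2.cvtColor(img,cv2.COLOR_RGB2HSV)
cv2.imwrite('pics/crop1.png',cv2.resize(img[150:380,120:320,::-1],None,fx=2.6,fy=2.6,interpolation=cv2.INTER_CUBIC))
print('bench z',np.median(P[200:380,230:260,2]))
H={'brass':(208,232,.032),'dop':(146,303,.012),'jar':(283,294,.05),'loupe':(289,232,.03),'case':(218,293,.028),'cup':(351,147,.06)}
for n,(u,v,h) in H.items():
    r=30; w=P[v-r:v+r,u-r:u+r].reshape(-1,3)
    # nearest comp above bench
    m=(P[:,:,2]>0.006).astype(np.uint8); k,l=cv2.connectedComponents(m)
    lab=l[v-5:v+5,u-5:u+5]; lab=np.bincount(lab[lab>0]).argmax()
    s=P[l==lab]; zt=np.percentile(s[:,2],95); t=s[s[:,2]>zt-.006]
    rc=cv2.minAreaRect((t[:,:2]*1000).astype(np.float32))
    print(n,len(s),'ztop',zt,'mean',t.mean(0),'rect',rc)
def quad(mask):
    cs=max(cv2.findContours(mask.astype(np.uint8),0,1)[0],key=cv2.contourArea); return cs[:,0]
h,s,v=cv2.split(hsv)
for n,m,z in(('red',((h<8)|(h>172))&(s>150)&(v>90),.007),('blue',(h>100)&(h<125)&(s>150)&(v>80),.007),('green',(h>45)&(h<85)&(s>100),.028),('brass',(h>10)&(h<28)&(s>140)&(v>60),.032)):
    q=quad(m); w=np.array([atz(c,a,b,z)[:2]*1000 for a,b in q],np.float32); print(n,cv2.minAreaRect(w))
```

```text
bench z -0.00026427274152729385
brass 540 ztop 0.03468413076136623 mean [0.613  0.2671 0.039 ] rect ((504.6912841796875, 164.93487548828125), (354.2837829589844, 51.79985046386719), 43.084415435791016)
dop 461 ztop 0.05685920173897574 mean [0.4573 0.4068 0.0715] rect ((413.42083740234375, 240.96884155273438), (372.9252624511719, 16.898277282714844), 75.20111083984375)
jar 530 ztop 0.05280276440968017 mean [0.466  0.1339 0.0544] rect ((428.96405029296875, 98.3094482421875), (152.39108276367188, 46.51838302612305), 43.405120849609375)
loupe 236 ztop 0.03236317672511235 mean [0.5945 0.1195 0.0364] rect ((485.7811279296875, 86.67044067382812), (259.1066589355469, 28.81095314025879), 16.874399185180664)
case 669 ztop 0.030843009567262093 mean [0.475  0.2635 0.0336] rect ((437.708740234375, 173.48959350585938), (265.9165954589844, 62.50756072998047), 67.3299789428711)
cup 613 ztop 0.060467991574025826 mean [ 0.7604 -0.0104  0.0858] rect ((578.251708984375, 9.209476470947266), (56.85353088378906, 450.53564453125), 83.52725219726562)
red ((492.25543212890625, -304.84246826171875), (58.53736877441406, 58.26676559448242), 7.029520034790039)
blue ((467.86187744140625, -117.06669616699219), (58.29023742675781, 58.71768569946289), 6.7938313484191895)
green ((475.8805236816406, 263.5646667480469), (37.784481048583984, 58.11609649658203), 14.486124992370605)
brass ((614.4837646484375, 268.001220703125), (41.27690124511719, 41.19149398803711), 57.511131286621094)
```

View pics/crop1.png

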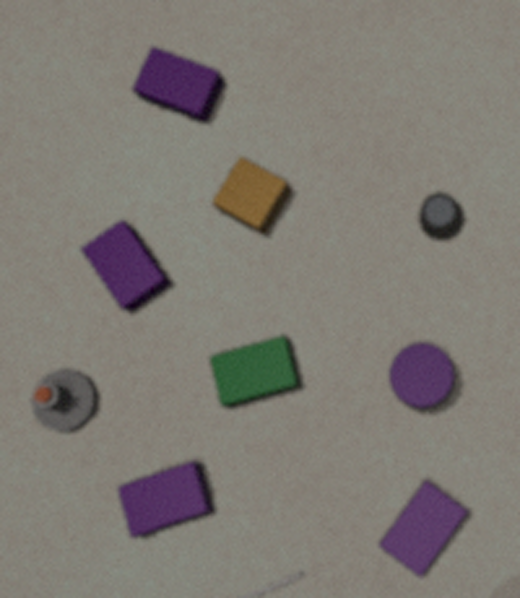

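Candidates in the top view: the green case is at (218,293). The purple look-alike cases are at (189,182), (168,252), (184,342) and (283,353). The other parts are brass (216,224), dop (146,303), jar (283,294, round purple lid), loupe (289,232) and cup (351,147). The close crop confirms the green one is the only green case. On the way over, I'll check the mat with the wrist camera.

```bash
cat >> h.py <<'E'
def plan(x,y,z,yaw,n=8):
    o=monitor.get_obs(); cy=o['tcp_rot'][2]; d=np.array([x,y,z])-o['ee_pos']
    w=-((yaw-cy+180)%360-180); a=np.radians(yaw); c,s=np.cos(a),np.sin(a)
    t=np.array([c*d[0]+s*d[1],s*d[0]-c*d[1],-d[2]])
    print('turn',round(w,2),'shift after turn',t.round(4),'norm',np.linalg.norm(t).round(4),'per row/%d'%n,(t/n).round(5))
E
python3 -m handwheel '[[0,0,0,0,0,5.39],[0,0,0,0,0,5.39],[0,0,0,0,0,5.39],[0.0228,-0.02,0,0,0,0],[0.0228,-0.02,0,0,0,0],[0.0228,-0.02,0,0,0,0],[0.0228,-0.02,0,0,0,0],[0.0228,-0.02,0,0,0,0]]' 1 40
python3 -m handwheel '[[0.0228,-0.02,0,0,0,0],[0.0228,-0.02,0,0,0,0],[0.0228,-0.02,0,0,0,0],[0.0228,-0.02,0,0,0,0],[0.0228,-0.02,0,0,0,0],[0.0228,-0.02,0,0,0,0],[0.0228,-0.02,0,0,0,0],[0.0228,-0.02,0,0,0,0]]'
python3 -m handwheel '[[0,0,0,0,0,0],[0,0,0,0,0,0],[0,0,0,0,0,0],[0,0,0,0,0,0],[0,0,0,0,0,0],[0,0,0,0,0,0],[0,0,0,0,0,0],[0,0,0,0,0,0]]'
python3 - <<'E'
from h import *
import pickle
np.set_printoptions(precision=4,suppress=True)
c=grab('wrist');save(c,'w0.png');pickle.dump(c,open('w0.pkl','wb'));print(c['W'],c['tool_from_camera'],c['fx'],c['obs']['ee_pos'],c['obs']['tcp_rot'],c['obs']['q'])
h,s,v=cv2.split(cv2.cvtColor(c['img'],cv2.COLOR_RGB2HSV))
for n,m,z in(('red',((h<8)|(h>172))&(s>150)&(v>70),.007),('blue',(h>100)&(h<125)&(s>150)&(v>60),.007)):
    q=max(cv2.findContours(m.astype(np.uint8),0,1)[0],key=cv2.contourArea)[:,0]; w=np.array([atz(c,a,b,z)[:2]*1000 for a,b in q],np.float32); print(n,cv2.minAreaRect(w),q.min(0),q.max(0))
E
```

```text
time: 0.77
ee_pos: [0.3193, -0.3902, 0.2479]
tcp_rot: [-180.0, 0.0, 7.2]
wrist_force: [-0.4, -0.2, -0.1]
opening: 0.0858
time: 1.43
ee_pos: [0.4803, -0.2085, 0.248]
tcp_rot: [-180.0, 0.0, 7.2]
wrist_force: [0.8, 0.1, -0.2]
opening: 0.0855
time: 2.1
ee_pos: [0.4794, -0.2102, 0.2484]
tcp_rot: [180.0, -0.0, 7.1]
wrist_force: [-0.4, 0.9, -0.7]
opening: 0.0854
[[ 0.123  -0.9548 -0.2705  0.5473]
 [-0.9924 -0.1187 -0.0322 -0.2008]
 [-0.0013  0.2724 -0.9622  0.3738]
 [ 0.      0.      0.      1.    ]] [[-0.0015 -0.9621 -0.2726  0.0686]
 [ 1.     -0.0011 -0.0017 -0.0009]
 [ 0.0014 -0.2726  0.9621 -0.1254]
 [ 0.      0.      0.      1.    ]] 421.69981941190554 [ 0.4794 -0.2102  0.2484] [179.9967  -0.0089   7.1488] [-23.6804   1.3131   6.2583  94.9359   0.0017 149.1708]
red ((494.813232421875, -304.689208984375), (60.48341369628906, 61.7545051574707), 7.3014092445373535) [399 159] [471 227]
blue ((470.57843017578125, -117.01663208007812), (60.461299896240234, 61.44257736206055), 7.0825910568237305) [181 160] [254 228]
```

View pics/w0.png

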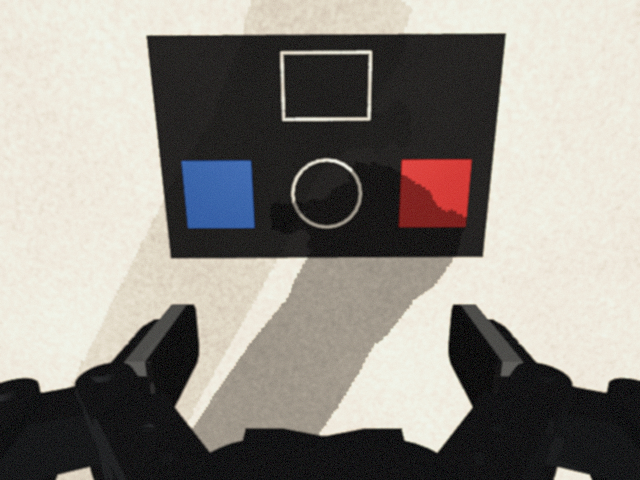

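Run:
```python
from h import *
plan(.6145,.268,.15,57.5,14)
```

```text
turn -50.34 shift after turn [ 0.4758 -0.143   0.0984] norm 0.5065 per row/14 [ 0.03399 -0.01021  0.00703]
```

```bash
python3 -m handwheel '[[0,0,0,0,0,-6.3],[0,0,0,0,0,-6.3],[0,0,0,0,0,-6.3],[0,0,0,0,0,-6.3],[0,0,0,0,0,-6.3],[0,0,0,0,0,-6.3],[0,0,0,0,0,-6.3],[0,0,0,0,0,-6.3]]'
python3 -m handwheel '[[0.034,-0.0102,0.007,0,0,0],[0.034,-0.0102,0.007,0,0,0],[0.034,-0.0102,0.007,0,0,0],[0.034,-0.0102,0.007,0,0,0],[0.034,-0.0102,0.007,0,0,0],[0.034,-0.0102,0.007,0,0,0],[0.034,-0.0102,0.007,0,0,0],[0.034,-0.0102,0.007,0,0,0]]'
python3 -m handwheel '[[0.034,-0.0102,0.007,0,0,0],[0.034,-0.0102,0.007,0,0,0],[0.034,-0.0102,0.007,0,0,0],[0.034,-0.0102,0.007,0,0,0],[0.034,-0.0102,0.007,0,0,0],[0.034,-0.0102,0.007,0,0,0],[0,0,0,0,0,0],[0,0,0,0,0,0]]'
cat >> h.py <<'E'
HS={'red':((0,150,70),(8,255,255)),'blue':((100,150,60),(125,255,255)),'green':((45,100,40),(85,255,255)),'brass':((10,120,60),(28,255,255)),'purple':((135,80,40),(165,255,255))}
def seg(c,n,z):
    h=cv2.cvtColor(c['img'],cv2.COLOR_RGB2HSV); m=cv2.inRange(h,*map(np.array,HS[n]))
    if n=='red': m|=cv2.inRange(h,np.array((172,150,70)),np.array((180,255,255)))
    m=cv2.morphologyEx(m,cv2.MORPH_CLOSE,np.ones((7,7)))
    q=max(cv2.findContours(m,0,1)[0],key=cv2.contourArea)[:,0]
    w=np.array([atz(c,a,b,z)[:2]*1000 for a,b in q],np.float32); return cv2.minAreaRect(w),q.min(0),q.max(0)
E
python3 - <<'E'
from h import *
import pickle
c=grab('wrist');save(c,'w1.png');pickle.dump(c,open('w1.pkl','wb'));print(c['obs']['ee_pos'],c['obs']['tcp_rot'],c['obs']['q'])
print(seg(c,'brass',.032))
P=cloud(c);m=(P[:,:,2]>.026)&(P[:,:,2]<.038)&(np.hypot(P[:,:,0]-.6145,P[:,:,1]-.268)<.05);print(P[m].mean(0),cv2.minAreaRect((P[m][:,:2]*1000).astype(np.float32)))
E
```

```text
time: 2.82
ee_pos: [0.4796, -0.2099, 0.2483]
tcp_rot: [180.0, 0.0, 57.9]
wrist_force: [-0.1, 0.3, 0.7]
opening: 0.0853
time: 3.48
ee_pos: [0.5567, 0.0653, 0.1921]
tcp_rot: [180.0, -0.0, 57.6]
wrist_force: [0.7, -1.0, 0.1]
opening: 0.0854
time: 4.15
ee_pos: [0.6138, 0.2701, 0.1486]
tcp_rot: [-179.9, 0.1, 57.7]
wrist_force: [-0.2, -0.5, -0.4]
opening: 0.0853
[0.61378824 0.27007749 0.1486076 ] [-1.79928475e+02  1.13144301e-01  5.77339507e+01] [ 2.37518994e+01  2.11487716e+01  1.81711337e+01  8.71561607e+01
 -3.93020646e-03  1.46018024e+02]
(((620.3203125, 271.85845947265625), (46.7237663269043, 42.39990997314453), 59.34998321533203), array([297, 190], dtype=int32), array([369, 267], dtype=int32))
[0.61972022 0.27039087 0.03156201] ((618.9140625, 269.210693359375), (44.69422912597656, 44.0584602355957), 59.41240310668945)
```

View pics/w1.png

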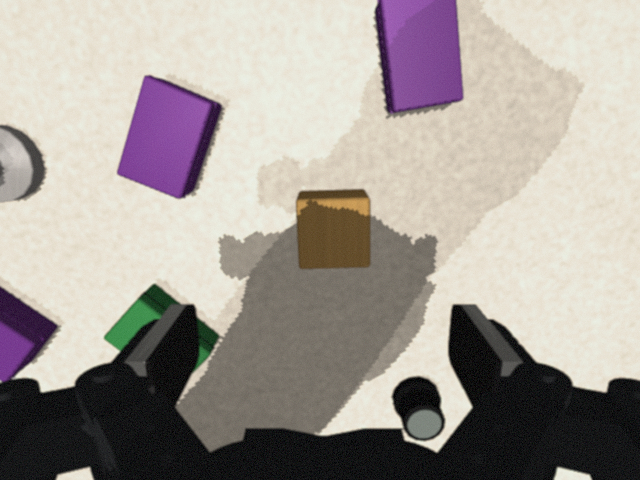

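Run:
```python
from h import *
plan(.6182,.2695,.022,59.2,7)
```

```text
turn -1.54 shift after turn [0.0027 0.0034 0.1276] norm 0.1276 per row/7 [0.00039 0.00049 0.01822]
```

```bash
python3 -m handwheel '[[0,0,0,0,0,-1.5],[0.0027,0.0034,0.022,0,0,0],[0,0,0.022,0,0,0],[0,0,0.022,0,0,0],[0,0,0.022,0,0,0],[0,0,0.022,0,0,0],[0,0,0.0176,0,0,0],[0,0,0,0,0,0]]'
python3 -m handwheel '[[0,0,0,0,0,0],[0,0,0,0,0,0],[0,0,0,0,0,0],[0,0,0,0,0,0],[0,0,0,0,0,0],[0,0,0,0,0,0],[0,0,0,0,0,0],[0,0,0,0,0,0]]' -1 60
python3 -m handwheel '[[0,0,0,0,0,0],[0,0,0,0,0,0],[0,0,0,0,0,0],[0,0,0,0,0,0],[0,0,0,0,0,0],[0,0,0,0,0,0],[0,0,0,0,0,0],[0,0,0,0,0,0]]' -1 60
python3 - <<'E'
from h import *
import pickle
c=grab('top')
pickle.dump(c,open('t1.pkl','wb'));print(c['obs']['ee_pos'],c['obs']['tcp_rot'],seg(c,'brass',.032))
plan(.4935,-.3047,.12,97.2,16)
E
```

```text
time: 4.87
ee_pos: [0.6167, 0.2668, 0.0193]
tcp_rot: [-179.8, 0.2, 59.0]
wrist_force: [-0.7, -0.7, -1.0]
opening: 0.0851
time: 5.53
ee_pos: [0.6196, 0.2693, 0.0251]
tcp_rot: [179.9, -0.1, 59.1]
wrist_force: [-0.1, -0.9, 7.0]
opening: 0.0427
time: 6.2
ee_pos: [0.6196, 0.2693, 0.0251]
tcp_rot: [179.9, -0.1, 59.1]
wrist_force: [0.3, -2.3, 7.2]
opening: 0.0426
[0.61960021 0.2693206  0.02506924] [ 1.79864922e+02 -1.40586366e-01  5.90844415e+01] (((458.9471435546875, 419.10089111328125), (0.0, 0.0), 0.0), array([138, 303], dtype=int32), array([138, 303], dtype=int32))
turn -38.12 shift after turn [-0.5536 -0.1971 -0.0949] norm 0.5953 per row/16 [-0.0346  -0.01232 -0.00593]
```

```bash
python3 -m handwheel '[[0,0,-0.02,0,0,0],[0,0,-0.03,0,0,0],[0,0,-0.03,0,0,0],[0,0,-0.02,0,0,-6.35],[0,0,0,0,0,-6.35],[0,0,0,0,0,-6.35],[0,0,0,0,0,-6.35],[0,0,0,0,0,-6.35]]'
python3 -m handwheel '[[0,0,0,0,0,-6.35],[-0.0346,-0.0123,0,0,0,0],[-0.0346,-0.0123,0,0,0,0],[-0.0346,-0.0123,0,0,0,0],[-0.0346,-0.0123,0,0,0,0],[-0.0346,-0.0123,0,0,0,0],[-0.0346,-0.0123,0,0,0,0],[-0.0346,-0.0123,0,0,0,0]]'
python3 -m handwheel '[[-0.0346,-0.0123,0,0,0,0],[-0.0346,-0.0123,0,0,0,0],[-0.0346,-0.0123,0,0,0,0],[-0.0346,-0.0123,0,0,0,0],[-0.0346,-0.0123,0,0,0,0],[-0.0346,-0.0123,0,0,0,0],[-0.0346,-0.0123,0,0,0,0],[-0.0346,-0.0123,0,0,0,0]]'
python3 -m handwheel '[[-0.0346,-0.0123,0,0,0,0],[0,0,0,0,0,0],[0,0,0,0,0,0],[0,0,0,0,0,0],[0,0,0,0,0,0],[0,0,0,0,0,0],[0,0,0,0,0,0],[0,0,0,0,0,0]]'
python3 - <<'E'
from h import *
import pickle
c=grab('wrist');save(c,'w2.png');pickle.dump(c,open('w2.pkl','wb'));print(c['obs']['ee_pos'],c['obs']['tcp_rot'],c['obs']['opening'])
print(seg(c,'red',.007),seg(c,'blue',.007))
T=np.linalg.inv(c['W']);p=T[:3,:3]@[.4935,-.3047,.007]+T[:3,3];print(p[:2]/p[2]*c['fx']+[c['cx'],c['cy']])
E
```

```text
time: 6.92
ee_pos: [0.6181, 0.2691, 0.1224]
tcp_rot: [-179.9, 0.0, 91.2]
wrist_force: [-0.7, -0.1, -6.5]
opening: 0.043
time: 7.58
ee_pos: [0.5624, 0.0166, 0.1226]
tcp_rot: [-180.0, -0.0, 97.2]
wrist_force: [1.0, -0.7, -6.1]
opening: 0.043
time: 8.25
ee_pos: [0.4994, -0.2704, 0.1227]
tcp_rot: [-180.0, -0.0, 97.2]
wrist_force: [1.1, -0.1, -5.2]
opening: 0.0429
time: 8.92
ee_pos: [0.4928, -0.304, 0.1228]
tcp_rot: [180.0, 0.0, 97.3]
wrist_force: [-0.8, -0.1, -6.1]
opening: 0.0428
[ 0.49284166 -0.30400309  0.12280374] [1.79994243e+02 3.24058099e-03 9.72675643e+01] 0.042771259205603866Traceback (most recent call last):
  File "<stdin>", line 4, in <module>
  File "h.py", line 30, in seg
    q=max(cv2.findContours(m,0,1)[0],key=cv2.contourArea)[:,0]
      ~~~^^^^^^^^^^^^^^^^^^^^^^^^^^^^^^^^^^^^^^^^^^^^^^^^
ValueError: max() iterable argument is empty
```

View pics/w2.png

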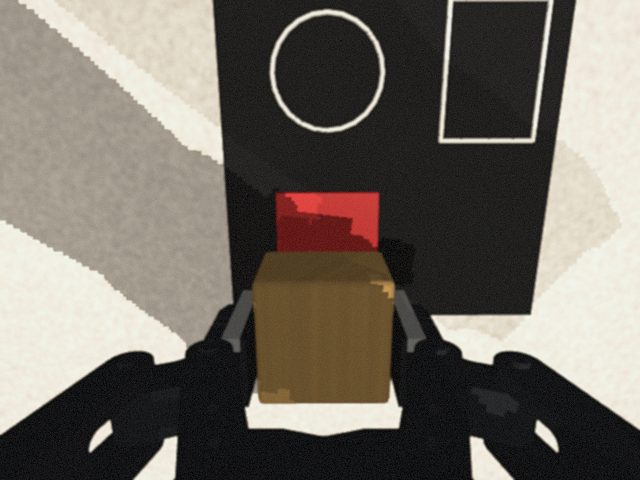

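Run:
```python
from h import *
import pickle
np.set_printoptions(precision=4,suppress=True)
c=pickle.load(open('w2.pkl','rb'))
a=np.radians(7.2);X=np.array([np.cos(a),np.sin(a)]);Y=np.array([-np.sin(a),np.cos(a)])
A,B=[atz(c,u,192.5,.007)[:2] for u in(275.5,379.5)]
print('tile back edge',A,B,np.linalg.norm(B-A),'centre',(A+B)/2-.03*Y)
p=[atz(c,u,v,.004)[:2] for u,v in((271.5,71),(384,71),(328,11),(328,130.5))];print('ring',(p[0]+p[1])/2,(p[2]+p[3])/2,np.linalg.norm(p[0]-p[1]),np.linalg.norm(p[2]-p[3]))
for z,l in((.0977,((268,253),(384,253))),(.1297,((254,283),(393,283),(390,402),(259,403)))):
    q=[atz(c,u,v,z)[:2] for u,v in l];print('brass',z,(q[0]+q[1])/2-.022*Y,np.linalg.norm(q[0]-q[1]),np.mean(q,0))
c=pickle.load(open('w0.pkl','rb'))
p=[atz(c,u,v,.004)[:2] for u,v in((292,193),(361,193),(326,159.5),(326,227))];print('ring w0',(p[0]+p[1])/2,(p[2]+p[3])/2)
```

```text
tile back edge [ 0.4614 -0.2794] [ 0.521  -0.2719] 0.06005318752696458 centre [ 0.4949 -0.3054]
ring [ 0.4829 -0.2103] [ 0.4832 -0.2112] 0.060947643449835415 0.06062552540116939
brass 0.0977 [ 0.4933 -0.3048] 0.04350849832643275 [ 0.4906 -0.283 ]
brass 0.1297 [ 0.4923 -0.304 ] 0.04190176055136801 [ 0.4923 -0.3031]
ring w0 [ 0.4833 -0.2112] [ 0.4824 -0.2108]
```

Run:
```python
from h import *
plan(.4948,-.3048,.0335,97.3,6)
```

```text
turn -0.04 shift after turn [-0.0009  0.0019  0.0893] norm 0.0893 per row/6 [-0.00015  0.00032  0.01488]
```

```bash
python3 -m handwheel '[[-0.0009,0.0019,0.02,0,0,0],[0,0,0.02,0,0,0],[0,0,0.02,0,0,0],[0,0,0.015,0,0,0],[0,0,0.01,0,0,0],[0,0,0.004,0,0,0],[0,0,0,0,0,0],[0,0,0,0,0,0]]'
python3 - <<'E'
from h import *
o=monitor.get_obs();print(o['ee_pos'],o['tcp_rot'],o['wrist_force'])
E
```

```text
time: 9.63
ee_pos: [0.495, -0.3056, 0.0346]
tcp_rot: [179.9, 0.0, 97.2]
wrist_force: [-0.3, -0.6, -5.5]
opening: 0.0427
[ 0.4949956  -0.30558318  0.03459652] [1.79946517e+02 4.29068926e-02 9.72028432e+01] [-0.27878175 -0.64525783 -5.51858148]
```

```bash
python3 -m handwheel '[[0.0006,0,0.0006,0,0,0],[0,0,0.0006,0,0,0],[0,0,0.0006,0,0,0],[0,0,0.0006,0,0,0],[0,0,0.0006,0,0,0],[0,0,0,0,0,0],[0,0,0,0,0,0],[0,0,0,0,0,0]]'
```

```text
time: 10.3
ee_pos: [0.4947, -0.305, 0.032]
tcp_rot: [179.9, 0.0, 97.2]
wrist_force: [-2.9, 1.4, 5.9]
opening: 0.0428
```

```bash
python3 -m handwheel '[[0,0,0,0,0,0],[0,0,0,0,0,0],[0,0,0,0,0,0],[0,0,0,0,0,0],[0,0,0,0,0,0],[0,0,0,0,0,0],[0,0,0,0,0,0],[0,0,-0.01,0,0,0]]' 1
python3 -m handwheel '[[0,0,-0.02,0,0,0],[0,0,-0.025,0,0,0],[0,0,-0.025,0,0,0],[0,0,-0.025,0,0,0],[0,0,-0.01,0,0,0],[0,0,0,0,0,0],[0,0,0,0,0,0],[0,0,0,0,0,0]]'
python3 - <<'E'
from h import *
import pickle
c=grab('wrist');save(c,'w3.png');pickle.dump(c,open('w3.pkl','wb'));print(c['obs']['ee_pos'],c['obs']['tcp_rot'])
P=cloud(c);m=(P[:,:,2]>.034)&(P[:,:,2]<.044)&(np.hypot(P[:,:,0]-.495,P[:,:,1]+.305)<.05);print(P[m].mean(0),cv2.minAreaRect((P[m][:,:2]*1000).astype(np.float32)))
plan(.4573,.4068,.16,97.3,20)
E
```

```text
time: 10.97
ee_pos: [0.4935, -0.3042, 0.0391]
tcp_rot: [-179.9, -0.1, 97.2]
wrist_force: [-0.6, 0.3, 1.0]
opening: 0.0851
time: 11.63
ee_pos: [0.494, -0.3045, 0.1442]
tcp_rot: [-179.9, -0.1, 97.2]
wrist_force: [-0.1, 0.8, 0.1]
opening: 0.0852
[ 0.49400791 -0.30450053  0.14418094] [-1.79912949e+02 -6.83686614e-02  9.71963624e+01]
[ 0.49410827 -0.30322408  0.03861459] ((494.17449951171875, -304.2989501953125), (44.06353759765625, 44.18109130859375), 8.150430679321289)
turn -0.11 shift after turn [ 0.7101  0.0541 -0.0161] norm 0.7123 per row/20 [ 0.03551  0.0027  -0.0008 ]
```

View pics/w3.png

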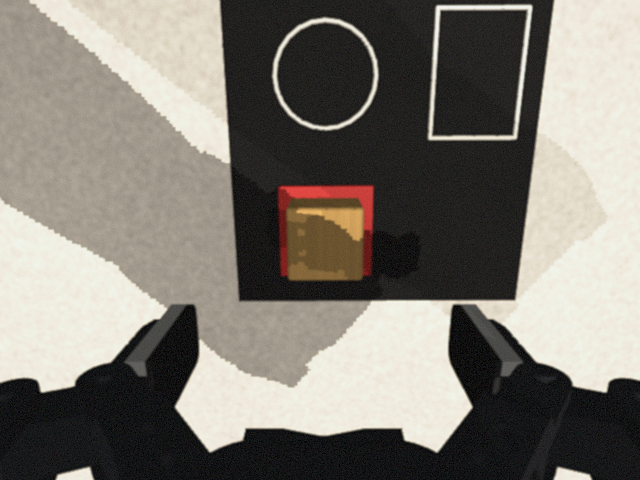

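Run:
```python
from h import *
import pickle
c=pickle.load(open('top0.pkl','rb'));print(atz(c,145,303.8,.012),atz(c,136.9,301.9,.058))
p=atz(c,145,303.8,.012);plan(p[0]+.002,p[1],.17,97.3,20)
```

```text
[0.45890949 0.41187257 0.012     ] [0.45857335 0.41237888 0.058     ]
turn -0.11 shift after turn [ 0.7147  0.0583 -0.0261] norm 0.7175 per row/20 [ 0.03573  0.00292 -0.0013 ]
```

```bash
python3 -m handwheel '[[0.0357,0.0029,-0.0013,0,0,0],[0.0357,0.0029,-0.0013,0,0,0],[0.0357,0.0029,-0.0013,0,0,0],[0.0357,0.0029,-0.0013,0,0,0],[0.0357,0.0029,-0.0013,0,0,0],[0.0357,0.0029,-0.0013,0,0,0],[0.0357,0.0029,-0.0013,0,0,0],[0.0357,0.0029,-0.0013,0,0,0]]'
python3 -m handwheel '[[0.0357,0.0029,-0.0013,0,0,0],[0.0357,0.0029,-0.0013,0,0,0],[0.0357,0.0029,-0.0013,0,0,0],[0.0357,0.0029,-0.0013,0,0,0],[0.0357,0.0029,-0.0013,0,0,0],[0.0357,0.0029,-0.0013,0,0,0],[0.0357,0.0029,-0.0013,0,0,0],[0.0357,0.0029,-0.0013,0,0,0]]'
python3 -m handwheel '[[0.0357,0.0029,-0.0013,0,0,0],[0.0357,0.0029,-0.0013,0,0,0],[0.0357,0.0029,-0.0013,0,0,0],[0.0357,0.0029,-0.0013,0,0,0],[0,0,0,0,0,0],[0,0,0,0,0,0],[0,0,0,0,0,0],[0,0,0,0,0,0]]'
python3 - <<'E'
from h import *
import pickle
c=grab('wrist');save(c,'w4.png');pickle.dump(c,open('w4.pkl','wb'));print(c['obs']['ee_pos'],c['obs']['tcp_rot'])
P=cloud(c);r=np.hypot(P[:,:,0]-.461,P[:,:,1]-.412)<.05
for a,b in((.008,.015),(.054,.062)):
    m=(P[:,:,2]>a)&(P[:,:,2]<b)&r;print(P[m].mean(0),cv2.minEnclosingCircle((P[m][:,:2]*1000).astype(np.float32)))
E
```

```text
time: 12.35
ee_pos: [0.4807, -0.0169, 0.1548]
tcp_rot: [-179.9, -0.0, 97.2]
wrist_force: [1.5, -0.3, -0.0]
opening: 0.0852
time: 13.02
ee_pos: [0.468, 0.2693, 0.1651]
tcp_rot: [-179.9, 0.0, 97.2]
wrist_force: [0.3, -0.7, 0.3]
opening: 0.0855
time: 13.68
ee_pos: [0.4626, 0.4098, 0.1711]
tcp_rot: [-180.0, 0.0, 97.1]
wrist_force: [0.4, 0.4, 1.0]
opening: 0.0852
[0.46259153 0.40976023 0.17111428] [-1.79951203e+02  4.57945043e-02  9.71460648e+01]
[0.4619707  0.41842094 0.01306167] ((462.4677429199219, 414.5578308105469), 24.076091766357422)
[0.46253808 0.4149092  0.05763331] ((462.6033935546875, 414.4863586425781), 6.202730178833008)
```

View pics/w4.png

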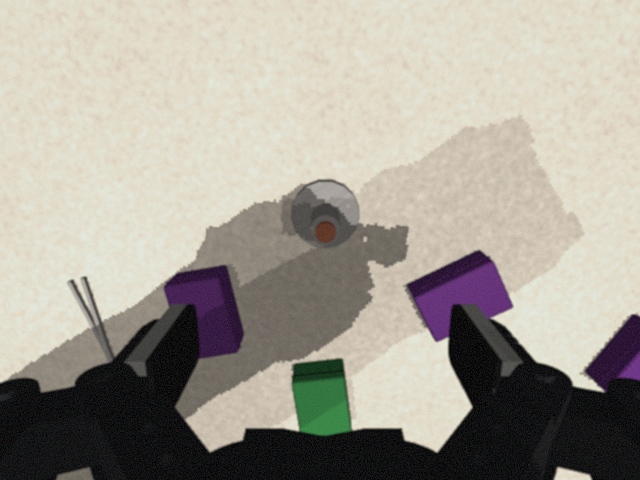

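Run:
```python
from h import *
plan(.4625,.4145,.038,97.2,6)
```

```text
turn -0.08 shift after turn [0.0048 0.0004 0.1335] norm 0.1336 per row/6 [8.000e-04 6.000e-05 2.224e-02]
```

```bash
python3 -m handwheel '[[0.0048,0.0004,0,0,0,0],[0,0,0.02,0,0,0],[0,0,0.025,0,0,0],[0,0,0.025,0,0,0],[0,0,0.025,0,0,0],[0,0,0.022,0,0,0],[0,0,0.0125,0,0,0],[0,0,0.004,0,0,0]]' 0.2
python3 -m handwheel '[[0,0,0,0,0,0],[0,0,0,0,0,0],[0,0,0,0,0,0],[0,0,0,0,0,0],[0,0,0,0,0,0],[0,0,0,0,0,0],[0,0,0,0,0,0],[0,0,0,0,0,0]]' -1 40
python3 -m handwheel '[[0,0,0,0,0,0],[0,0,0,0,0,0],[0,0,0,0,0,0],[0,0,0,0,0,0],[0,0,0,0,0,0],[0,0,0,0,0,0],[0,0,0,0,0,0],[0,0,0,0,0,0]]' -1 40
python3 -m handwheel '[[0,0,-0.02,0,0,0],[0,0,-0.03,0,0,0],[0,0,-0.03,0,0,0],[0,0,-0.02,0,0,0],[0,0,0,0,0,0],[0,0,0,0,0,0],[0,0,0,0,0,0],[0,0,0,0,0,0]]'
python3 - <<'E'
from h import *
plan(.4706,-.1170,.14,97.3,14)
E
```

```text
time: 14.4
ee_pos: [0.4617, 0.4145, 0.036]
tcp_rot: [-179.9, 0.1, 97.2]
wrist_force: [-0.3, -0.1, 0.3]
opening: 0.0513
time: 15.07
ee_pos: [0.4631, 0.4162, 0.0401]
tcp_rot: [179.9, -0.1, 97.2]
wrist_force: [-0.3, -1.3, 6.6]
opening: 0.0179
time: 15.73
ee_pos: [0.4632, 0.4162, 0.0401]
tcp_rot: [179.9, -0.1, 97.2]
wrist_force: [-0.6, -1.2, 6.9]
opening: 0.0178
time: 16.4
ee_pos: [0.4619, 0.4152, 0.1364]
tcp_rot: [-179.9, 0.1, 97.2]
wrist_force: [-0.1, -0.4, -1.7]
opening: 0.0179
turn -0.1 shift after turn [-0.529  -0.059  -0.0036] norm 0.5323 per row/14 [-0.03779 -0.00421 -0.00026]
```

```bash
python3 -m handwheel '[[-0.0378,-0.0042,0,0,0,0],[-0.0378,-0.0042,0,0,0,0],[-0.0378,-0.0042,0,0,0,0],[-0.0378,-0.0042,0,0,0,0],[-0.0378,-0.0042,0,0,0,0],[-0.0378,-0.0042,0,0,0,0],[-0.0378,-0.0042,0,0,0,0],[-0.0378,-0.0042,0,0,0,0]]'
python3 -m handwheel '[[-0.0378,-0.0042,0,0,0,0],[-0.0378,-0.0042,0,0,0,0],[-0.0378,-0.0042,0,0,0,0],[-0.0378,-0.0042,0,0,0,0],[-0.0378,-0.0042,0,0,0,0],[-0.0378,-0.0042,0,0,0,0],[0,0,0,0,0,0],[0,0,0,0,0,0]]'
python3 - <<'E'
from h import *
import pickle
c=grab('wrist');save(c,'w5.png');pickle.dump(c,open('w5.pkl','wb'));o=c['obs'];print(o['ee_pos'],o['tcp_rot'],o['wrist_force'],o['torque'])
P=cloud(c);e=o['ee_pos']
for a,b in((-.045,-.024),(.008,.025)):
    m=(P[:,:,2]>e[2]+a)&(P[:,:,2]<e[2]+b)&(np.hypot(P[:,:,0]-e[0],P[:,:,1]-e[1])<.028);print(m.sum(),P[m].mean(0),P[m].min(0),P[m].max(0),cv2.minEnclosingCircle((P[m][:,:2]*1000).astype(np.float32)))
E
```

```text
time: 17.07
ee_pos: [0.4659, 0.1096, 0.1369]
tcp_rot: [-179.9, 0.0, 97.2]
wrist_force: [1.3, -0.0, -2.1]
opening: 0.0177
time: 17.73
ee_pos: [0.4695, -0.1185, 0.1368]
tcp_rot: [-179.9, -0.0, 97.0]
wrist_force: [-0.0, 0.1, -2.1]
opening: 0.0178
[ 0.46947551 -0.1184665   0.1368154 ] [-1.79879769e+02 -4.69144428e-02  9.69684815e+01] [-1.56748943e-03  1.30833553e-01 -2.10485344e+00] [0.01131265 0.07207389 0.01125142]
4110 [ 0.46723833 -0.10479864  0.10882272] [ 0.44546606 -0.1210657   0.09675314] [ 0.49199518 -0.09594713  0.11281238] ((468.7364807128906, -116.64447784423828), 23.2950439453125)
5949 [ 0.46845057 -0.11466378  0.15257954] [ 0.44188256 -0.13010806  0.14481713] [ 0.49509416 -0.10234119  0.16181208] ((468.4837951660156, -111.0252685546875), 26.780563354492188)
```

View pics/w5.png

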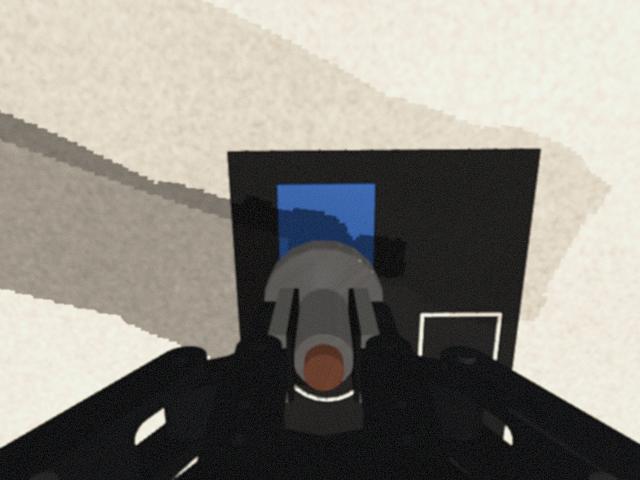

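Run:
```python
from h import *
import pickle
np.set_printoptions(precision=4,suppress=True)
c=pickle.load(open('w5.pkl','rb'))
print(atz(c,324,240.5,.0968),atz(c,323.5,367,.1548),atz(c,303,367,.1548),atz(c,344,367,.1548),atz(c,323.5,345,.1548),atz(c,323.5,391,.1548))
A,B=[atz(c,u,183.5,.007)[:2] for u in(277,375.5)];print((A+B)/2-.03*np.array([-.127,.992]))
plan(.4706,-.117,.06,97.3,5)
```

```text
[ 0.4665 -0.097   0.0968] [ 0.4689 -0.1181  0.1548] [ 0.463  -0.1188  0.1548] [ 0.4748 -0.1174  0.1548] [ 0.468  -0.111   0.1548] [ 0.4698 -0.1261  0.1548]
[ 0.4705 -0.1168]
turn -0.22 shift after turn [0.0001 0.001  0.077 ] norm 0.077 per row/5 [0.     0.0002 0.0154]
```

```bash
python3 -m handwheel '[[0.0014,0.001,0.02,0,0,-0.2],[0,0,0.02,0,0,0],[0,0,0.02,0,0,0],[0,0,0.015,0,0,0],[0,0,0.008,0,0,0],[0,0,0.003,0,0,0],[0,0,0,0,0,0],[0,0,0,0,0,0]]'
python3 -m handwheel '[[0,0,0.0006,0,0,0],[0,0,0.0006,0,0,0],[0,0,0.0006,0,0,0],[0,0,0.0006,0,0,0],[0,0,0.0006,0,0,0],[0,0,0,0,0,0],[0,0,0,0,0,0],[0,0,0,0,0,0]]'
```

```text
time: 18.45
ee_pos: [0.4715, -0.1148, 0.0529]
tcp_rot: [180.0, 0.0, 97.4]
wrist_force: [-0.2, 0.0, -1.7]
opening: 0.018
time: 19.12
ee_pos: [0.4711, -0.1152, 0.0492]
tcp_rot: [-180.0, -0.0, 97.4]
wrist_force: [-0.3, 0.4, -2.7]
opening: 0.0178
```

```bash
python3 -m handwheel '[[-0.0004,0,0.0006,0,0,0],[0,0,0.0006,0,0,0],[0,0,0.0006,0,0,0],[0,0,0.0006,0,0,0],[0,0,0.0004,0,0,0],[0,0,0,0,0,0],[0,0,0,0,0,0],[0,0,0,0,0,0]]'
```

```text
time: 19.78
ee_pos: [0.4712, -0.1157, 0.047]
tcp_rot: [180.0, 0.0, 97.4]
wrist_force: [-3.2, 1.3, 5.1]
opening: 0.018
```

```bash
python3 -m handwheel '[[0,0,0,0,0,0],[0,0,0,0,0,0],[0,0,0,0,0,0],[0,0,0,0,0,0],[0,0,0,0,0,0],[0,0,-0.002,0,0,0],[0,0,-0.01,0,0,0],[0,0,-0.02,0,0,0]]' 0.3
python3 -m handwheel '[[0,0,-0.025,0,0,0],[0,0,-0.025,0,0,0],[0,0,-0.025,0,0,0],[0,0,-0.01,0,0,0],[0,0,0,0,0,0],[0,0,0,0,0,0],[0,0,0,0,0,0],[0,0,0,0,0,0]]' 1
python3 - <<'E'
from h import *
import pickle
c=grab('wrist');save(c,'w6.png');pickle.dump(c,open('w6.pkl','wb'));o=c['obs'];print(o['ee_pos'],o['tcp_rot'])
P=cloud(c);r=np.hypot(P[:,:,0]-.4706,P[:,:,1]+.117)<.04
for a,b in((.016,.023),(.061,.069)):
    m=(P[:,:,2]>a)&(P[:,:,2]<b)&r;print(m.sum(),P[m].mean(0),cv2.minEnclosingCircle((P[m][:,:2]*1000).astype(np.float32)))
print(seg(c,'blue',.007))
t=pickle.load(open('top0.pkl','rb'));p=atz(t,282.5,294,.05);print(p);plan(p[0]+.0025,p[1],.17,97.3,8)
E
```

```text
time: 20.45
ee_pos: [0.47, -0.1153, 0.0773]
tcp_rot: [-179.8, -0.1, 97.4]
wrist_force: [-0.1, -0.4, 0.7]
opening: 0.0554
time: 21.12
ee_pos: [0.4706, -0.1155, 0.1619]
tcp_rot: [-179.9, -0.0, 97.4]
wrist_force: [-0.9, 0.4, 0.6]
opening: 0.0854
[ 0.47056523 -0.11546647  0.16185026] [-1.79875738e+02 -4.91872837e-02  9.73935168e+01]
2227 [ 0.47033968 -0.11224397  0.02047743] ((470.8884582519531, -117.1209945678711), 24.01961898803711)
389 [ 0.4709253  -0.11691262  0.06454449] ((470.8465881347656, -117.19302368164062), 6.139892578125)
(((470.2933044433594, -116.82424926757812), (60.639442443847656, 60.08824157714844), 7.32005500793457), array([279, 182], dtype=int32), array([369, 267], dtype=int32))
[0.466835   0.13330959 0.05      ]
turn 0.1 shift after turn [ 0.2469  0.0304 -0.0081] norm 0.2489 per row/8 [ 0.03087  0.00379 -0.00101]
```

```bash
python3 -m handwheel '[[0.0309,0.0038,-0.001,0,0,0],[0.0309,0.0038,-0.001,0,0,0],[0.0309,0.0038,-0.001,0,0,0],[0.0309,0.0038,-0.001,0,0,0],[0.0309,0.0038,-0.001,0,0,0],[0.0309,0.0038,-0.001,0,0,0],[0.0309,0.0038,-0.001,0,0,0],[0.0309,0.0038,-0.001,0,0,0]]'
python3 -m handwheel '[[0,0,0,0,0,0],[0,0,0,0,0,0],[0,0,0,0,0,0],[0,0,0,0,0,0],[0,0,0,0,0,0],[0,0,0,0,0,0],[0,0,0,0,0,0],[0,0,0,0,0,0]]'
python3 - <<'E'
from h import *
import pickle
c=grab('wrist');save(c,'w7.png');pickle.dump(c,open('w7.pkl','wb'));o=c['obs'];print(o['ee_pos'],o['tcp_rot'])
P=cloud(c);r=np.hypot(P[:,:,0]-.469,P[:,:,1]-.133)<.05
m=(P[:,:,2]>.044)&(P[:,:,2]<.056)&r;print(m.sum(),P[m].mean(0),cv2.minEnclosingCircle((P[m][:,:2]*1000).astype(np.float32)))
x,y=np.array(cv2.minEnclosingCircle((P[m][:,:2]*1000).astype(np.float32))[0])/1000
plan(x,y,.03,97.3,6)
E
```

```text
time: 21.83
ee_pos: [0.4689, 0.1349, 0.1706]
tcp_rot: [-179.9, 0.0, 97.4]
wrist_force: [0.3, 0.4, 1.0]
opening: 0.0854
time: 22.5
ee_pos: [0.4696, 0.1329, 0.1714]
tcp_rot: [180.0, 0.0, 97.3]
wrist_force: [-1.3, 0.4, -0.2]
opening: 0.0856
[0.46962096 0.13294405 0.17144523] [1.79990872e+02 2.11859211e-03 9.73442482e+01]
4803 [0.46981299 0.13602728 0.04963196] ((470.0549011230469, 134.9809112548828), 24.47126579284668)
turn 0.06 shift after turn [0.0018 0.0007 0.1414] norm 0.1414 per row/6 [0.0003  0.00012 0.02357]
```

View pics/w7.png

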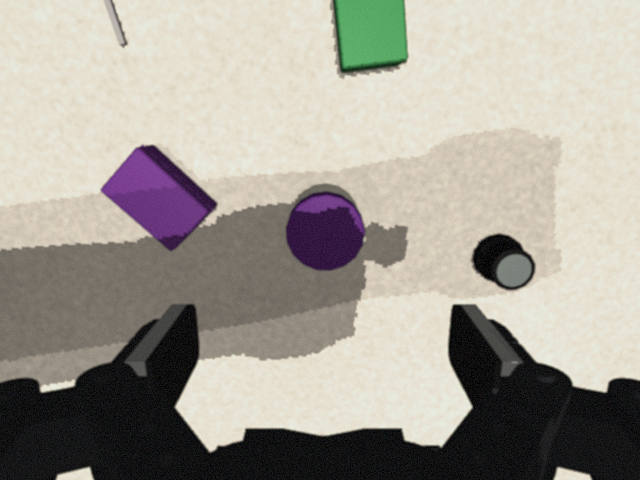

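```bash
python3 -m handwheel '[[0.0018,0.0007,0.01,0,0,0],[0,0,0.025,0,0,0],[0,0,0.025,0,0,0],[0,0,0.025,0,0,0],[0,0,0.025,0,0,0],[0,0,0.02,0,0,0],[0,0,0.0115,0,0,0],[0,0,0,0,0,0]]'
python3 -m handwheel '[[0,0,0,0,0,0],[0,0,0,0,0,0],[0,0,0,0,0,0],[0,0,0,0,0,0],[0,0,0,0,0,0],[0,0,0,0,0,0],[0,0,0,0,0,0],[0,0,0,0,0,0]]' -1 25
python3 -m handwheel '[[0,0,0,0,0,0],[0,0,0,0,0,0],[0,0,0,0,0,0],[0,0,0,0,0,0],[0,0,0,0,0,0],[0,0,0,0,0,0],[0,0,0,0,0,0],[0,0,0,0,0,0]]' -1 25
python3 -m handwheel '[[0,0,-0.01,0,0,0],[0,0,-0.02,0,0,0],[0,0,-0.03,0,0,0],[0,0,-0.03,0,0,0],[0,0,-0.01,0,0,0],[0,0,0,0,0,0],[0,0,0,0,0,0],[0,0,0,0,0,0]]'
python3 - <<'E'
from h import *
plan(.4828,-.2109,.13,97.3,10)
o=monitor.get_obs();print(o['torque'],o['wrist_force'])
E
```

```text
time: 23.22
ee_pos: [0.4683, 0.1349, 0.0269]
tcp_rot: [-179.8, 0.0, 97.4]
wrist_force: [-0.5, 0.4, -0.5]
opening: 0.0856
time: 23.88
ee_pos: [0.4709, 0.1356, 0.0314]
tcp_rot: [179.9, -0.0, 97.4]
wrist_force: [-0.8, -0.1, 7.4]
opening: 0.048
time: 24.55
ee_pos: [0.4709, 0.1356, 0.0314]
tcp_rot: [179.9, -0.0, 97.4]
wrist_force: [-1.7, 0.5, 8.0]
opening: 0.0482
time: 25.22
ee_pos: [0.4694, 0.1351, 0.1284]
tcp_rot: [-179.9, 0.0, 97.4]
wrist_force: [-0.2, -0.5, -0.7]
opening: 0.0483
turn 0.09 shift after turn [-0.3449 -0.0307 -0.0016] norm 0.3463 per row/10 [-0.03449 -0.00307 -0.00016]
[-0.02770831  0.02006735 -0.00891594] [-0.16374971 -0.4920911  -0.69020942]
```

```bash
python3 -m handwheel '[[-0.0345,-0.0031,0,0,0,0],[-0.0345,-0.0031,0,0,0,0],[-0.0345,-0.0031,0,0,0,0],[-0.0345,-0.0031,0,0,0,0],[-0.0345,-0.0031,0,0,0,0],[-0.0345,-0.0031,0,0,0,0],[-0.0345,-0.0031,0,0,0,0],[-0.0345,-0.0031,0,0,0,0]]'
python3 -m handwheel '[[-0.0345,-0.0031,0,0,0,0],[-0.0342,-0.0031,0,0,0,0],[0,0,0,0,0,0],[0,0,0,0,0,0],[0,0,0,0,0,0],[0,0,0,0,0,0],[0,0,0,0,0,0],[0,0,0,0,0,0]]'
python3 - <<'E'
from h import *
import pickle
np.set_printoptions(precision=4,suppress=True)
plan(.4828,-.2106,.04,97.3,6)
c=grab('wrist');save(c,'w8.png');pickle.dump(c,open('w8.pkl','wb'));o=c['obs'];e=o['ee_pos'];print(e,o['tcp_rot'])
P=cloud(c);zt=e[2]+.0186
m=(abs(P[:,:,2]-zt)<.005)&(np.hypot(P[:,:,0]-e[0],P[:,:,1]-e[1])<.028);print(m.sum(),P[m].mean(0),cv2.minEnclosingCircle((P[m][:,:2]*1000).astype(np.float32)))
h=cv2.cvtColor(c['img'],cv2.COLOR_RGB2HSV);m=cv2.inRange(h,np.array(HS['purple'][0]),np.array(HS['purple'][1]));q=np.argwhere(m)[:,::-1];
w=np.array([atz(c,*a,zt)[:2]*1000 for a in q],np.float32);print(cv2.minEnclosingCircle(w))
E
```

```text
time: 25.88
ee_pos: [0.4798, -0.1431, 0.1281]
tcp_rot: [-179.9, -0.1, 97.4]
wrist_force: [1.8, -0.4, -0.5]
opening: 0.0482
time: 26.55
ee_pos: [0.4837, -0.2096, 0.1298]
tcp_rot: [-180.0, -0.0, 97.5]
wrist_force: [-0.5, 0.4, -1.6]
opening: 0.0484
turn 0.18 shift after turn [-0.0009 -0.001   0.0898] norm 0.0898 per row/6 [-0.0001 -0.0002  0.015 ]
[ 0.4837 -0.2096  0.1298] [-179.997    -0.0051   97.4791]
20785 [ 0.483  -0.2076  0.1481] ((483.5198669433594, -208.18202209472656), 27.591527938842773)
((482.36279296875, -207.28765869140625), 25.891204833984375)
```

View pics/w8.png

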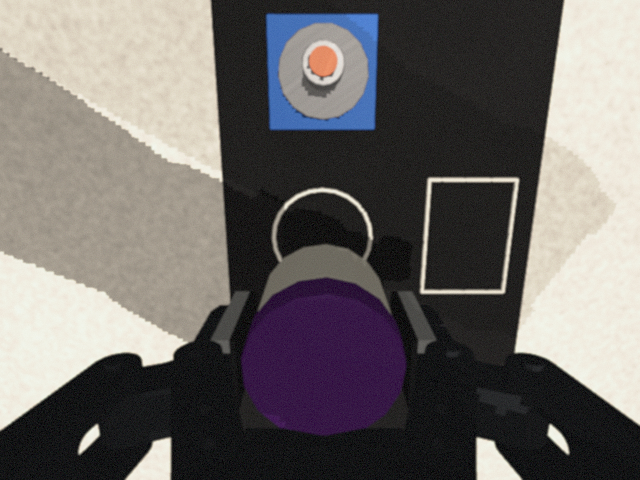

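```bash
python3 - <<'E'
from h import *
import pickle
c=pickle.load(open('w8.pkl','rb'))
for p in((324.5,357),(243,357),(406,357),(324.5,279),(324.5,435)): print(atz(c,*p,.1484))
E
python3 -m handwheel '[[-0.0007,-0.001,0.01,0,0,0.2],[0,0,0.02,0,0,0],[0,0,0.02,0,0,0],[0,0,0.02,0,0,0],[0,0,0.012,0,0,0],[0,0,0.006,0,0,0],[0,0,0.002,0,0,0],[0,0,0,0,0,0]]'
python3 -m handwheel '[[0,0,0.0005,0,0,0],[0,0,0.0005,0,0,0],[0,0,0.0005,0,0,0],[0,0,0.0005,0,0,0],[0,0,0,0,0,0],[0,0,0,0,0,0],[0,0,0,0,0,0],[0,0,0,0,0,0]]'
```

```text
[ 0.48284892 -0.20554804  0.1484    ]
[ 0.45970416 -0.20854141  0.1484    ]
[ 0.50600047 -0.20255378  0.1484    ]
[ 0.47975439 -0.18185332  0.1484    ]
[ 0.48631649 -0.23209907  0.1484    ]
time: 27.27
ee_pos: [0.4828, -0.2113, 0.04]
tcp_rot: [-180.0, 0.0, 97.2]
wrist_force: [-0.8, -0.4, -1.2]
opening: 0.0484
time: 27.93
ee_pos: [0.4827, -0.2113, 0.0379]
tcp_rot: [180.0, 0.0, 97.2]
wrist_force: [0.7, -0.2, -1.2]
opening: 0.0483
```

```bash
python3 -m handwheel '[[0.0004,0,0.0005,0,0,0],[0,0,0.0005,0,0,0],[0,0,0.0005,0,0,0],[0,0,0.0005,0,0,0],[0,0,0.0003,0,0,0],[0,0,0.0003,0,0,0],[0,0,0,0,0,0],[0,0,0,0,0,0]]'
```

```text
time: 28.6
ee_pos: [0.4826, -0.211, 0.0355]
tcp_rot: [180.0, 0.0, 97.2]
wrist_force: [-1.8, 0.3, 3.2]
opening: 0.0484
```

Contact (net ≈4 N). Release and check.

```bash
python3 -m handwheel '[[0,0,0,0,0,0],[0,0,0,0,0,0],[0,0,0,0,0,0],[0,0,0,0,0,0],[0,0,0,0,0,0],[0,0,0,0,0,0],[0,0,-0.01,0,0,0],[0,0,-0.02,0,0,0]]' 0.8
python3 -m handwheel '[[0,0,-0.03,0,0,0],[0,0,-0.03,0,0,0],[0,0,-0.03,0,0,0],[0,0,-0.015,0,0,0],[0,0,0,0,0,0],[0,0,0,0,0,0],[0,0,0,0,0,0],[0,0,0,0,0,0]]'
python3 - <<'E'
from h import *
import pickle
c=grab('wrist');save(c,'w9.png');pickle.dump(c,open('w9.pkl','wb'));o=c['obs'];print(o['ee_pos'],o['tcp_rot'])
P=cloud(c);r=np.hypot(P[:,:,0]-.4828,P[:,:,1]+.211)<.05
m=(P[:,:,2]>.048)&(P[:,:,2]<.06)&r;print(m.sum(),P[m].mean(0),cv2.minEnclosingCircle((P[m][:,:2]*1000).astype(np.float32)))
print(seg(c,'blue',.007))
t=pickle.load(open('w7.pkl','rb'));print(seg(t,'green',.028))
plan(.479,.264,.15,104.0,14)
E
```

```text
time: 29.27
ee_pos: [0.4814, -0.2104, 0.0639]
tcp_rot: [-179.8, -0.1, 97.2]
wrist_force: [0.8, 0.2, -0.0]
opening: 0.0766
time: 29.93
ee_pos: [0.4822, -0.2107, 0.1691]
tcp_rot: [-179.9, -0.1, 97.2]
wrist_force: [0.1, -0.4, -0.4]
opening: 0.0769
[ 0.48215853 -0.21071988  0.16914127] [-1.79908086e+02 -5.61279690e-02  9.71951435e+01]
4988 [ 0.48210294 -0.21037394  0.05360559] ((482.2617492675781, -211.4776153564453), 24.48050308227539)
(((470.3748474121094, -117.13349914550781), (60.730018615722656, 60.67919921875), 7.508209228515625), array([276,  26], dtype=int32), array([372, 127], dtype=int32))
(((481.7801208496094, 253.25027465820312), (39.241512298583984, 38.55251693725586), 14.005322456359863), array([334,   0], dtype=int32), array([406,  71], dtype=int32))
turn -6.8 shift after turn [0.4614 0.1118 0.0191] norm 0.4751 per row/14 [0.03295 0.00798 0.00137]
```

View pics/w9.png

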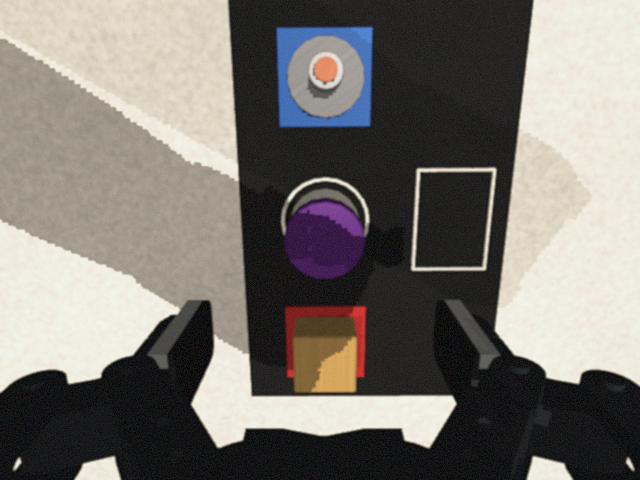

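```bash
python3 -m handwheel '[[0,0,0,0,0,-6.8],[0.033,0.008,0.0014,0,0,0],[0.033,0.008,0.0014,0,0,0],[0.033,0.008,0.0014,0,0,0],[0.033,0.008,0.0014,0,0,0],[0.033,0.008,0.0014,0,0,0],[0.033,0.008,0.0014,0,0,0],[0.033,0.008,0.0014,0,0,0]]'
python3 -m handwheel '[[0.033,0.008,0.0014,0,0,0],[0.033,0.008,0.0014,0,0,0],[0.033,0.008,0.0014,0,0,0],[0.033,0.008,0.0014,0,0,0],[0.033,0.008,0.0014,0,0,0],[0.033,0.008,0.0014,0,0,0],[0.033,0.008,0.0014,0,0,0],[0,0,0,0,0,0]]'
python3 -m handwheel '[[0,0,0,0,0,0],[0,0,0,0,0,0],[0,0,0,0,0,0],[0,0,0,0,0,0],[0,0,0,0,0,0],[0,0,0,0,0,0],[0,0,0,0,0,0],[0,0,0,0,0,0]]'
python3 - <<'E'
from h import *
import pickle
np.set_printoptions(precision=4,suppress=True)
c=pickle.load(open('w9.pkl','rb'));w=np.array([atz(c,*p,.004)[:2] for p in((416,169),(495,169),(488,269),(412,269))]);print('frame',w.mean(0),np.linalg.norm(w[1]-w[0]),np.linalg.norm(w[2]-w[1]))
c=pickle.load(open('w0.pkl','rb'));w=np.array([atz(c,*p,.004)[:2] for p in((282,51.5),(371.5,51),(370,119.5),(283,120.5))]);print('frame w0',w.mean(0))
c=grab('wrist');save(c,'w10.png');pickle.dump(c,open('w10.pkl','wb'));o=c['obs'];print(o['ee_pos'],o['tcp_rot'])
P=cloud(c);r=np.hypot(P[:,:,0]-.479,P[:,:,1]-.264)<.045
h=cv2.inRange(cv2.cvtColor(c['img'],cv2.COLOR_RGB2HSV),*map(np.array,HS['green']))>0
m=(P[:,:,2]>.024)&(P[:,:,2]<.032)&r&h;R_=cv2.minAreaRect((P[m][:,:2]*1000).astype(np.float32));print(m.sum(),P[m].mean(0),R_)
x,y=np.array(R_[0])/1000
plan(x,y,.0225,90+R_[2] if R_[2]<45 else R_[2],6)
E
```

```text
time: 30.65
ee_pos: [0.4804, 0.0283, 0.1597]
tcp_rot: [-179.9, -0.0, 104.0]
wrist_force: [0.6, 0.0, 0.5]
opening: 0.0766
time: 31.32
ee_pos: [0.4787, 0.2688, 0.1489]
tcp_rot: [-179.9, -0.0, 104.2]
wrist_force: [-0.0, -0.8, -0.4]
opening: 0.0767
time: 31.98
ee_pos: [0.4797, 0.2641, 0.1508]
tcp_rot: [180.0, -0.0, 104.0]
wrist_force: [0.2, 0.2, 0.0]
opening: 0.077
frame [ 0.5724 -0.1997] 0.054096054124694495 0.0727957126054031
frame w0 [ 0.5718 -0.2001]
[0.4797 0.2641 0.1508] [179.9878  -0.0019 103.9669]
5775 [0.4788 0.2673 0.0277] ((479.13873291015625, 265.96185302734375), (38.435298919677734, 58.8878173828125), 14.184489250183105)
turn -0.21 shift after turn [ 0.0018 -0.0001  0.1283] norm 0.1283 per row/6 [ 0.0003 -0.      0.0214]
```

View pics/w10.png

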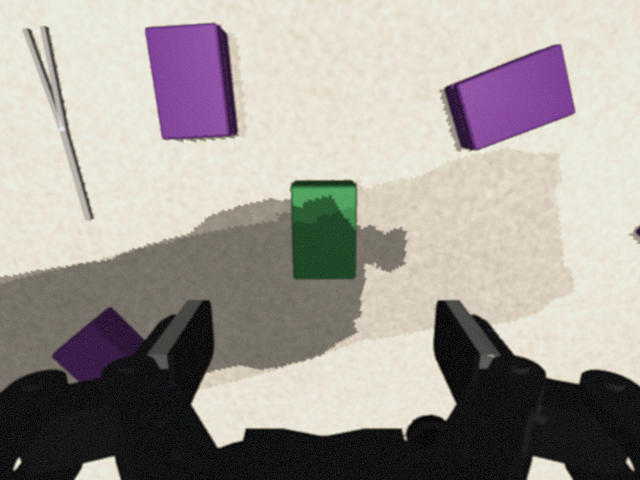

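```bash
python3 -m handwheel '[[0.0015,0,0.01,0,0,-0.2],[0,0,0.025,0,0,0],[0,0,0.025,0,0,0],[0,0,0.025,0,0,0],[0,0,0.022,0,0,0],[0,0,0.015,0,0,0],[0,0,0.006,0,0,0],[0,0,0,0,0,0]]' 0.5
python3 -m handwheel '[[0,0,0,0,0,0],[0,0,0,0,0,0],[0,0,0,0,0,0],[0,0,0,0,0,0],[0,0,0,0,0,0],[0,0,0,0,0,0],[0,0,0,0,0,0],[0,0,0,0,0,0]]' -1 25
python3 -m handwheel '[[0,0,0,0,0,0],[0,0,0,0,0,0],[0,0,0,0,0,0],[0,0,0,0,0,0],[0,0,0,0,0,0],[0,0,0,0,0,0],[0,0,0,0,0,0],[0,0,0,0,0,0]]' -1 25
python3 -m handwheel '[[0,0,-0.01,0,0,0],[0,0,-0.02,0,0,0],[0,0,-0.03,0,0,0],[0,0,-0.03,0,0,0],[0,0,-0.02,0,0,6.8],[0,0,0,0,0,0],[0,0,0,0,0,0],[0,0,0,0,0,0]]'
python3 - <<'E'
from h import *
plan(.5721,-.1998,.13,97.3,13)
E
```

```text
time: 32.7
ee_pos: [0.4781, 0.2654, 0.0207]
tcp_rot: [-179.8, 0.0, 104.2]
wrist_force: [0.1, -0.2, 0.7]
opening: 0.0642
time: 33.37
ee_pos: [0.48, 0.2663, 0.024]
tcp_rot: [179.9, -0.0, 104.2]
wrist_force: [0.0, -0.1, 6.4]
opening: 0.0398
time: 34.03
ee_pos: [0.48, 0.2663, 0.024]
tcp_rot: [179.9, -0.0, 104.2]
wrist_force: [0.0, 0.1, 6.1]
opening: 0.0394
time: 34.7
ee_pos: [0.4789, 0.2657, 0.1321]
tcp_rot: [-180.0, 0.0, 97.5]
wrist_force: [-0.3, -0.1, -0.5]
opening: 0.0397
turn 0.19 shift after turn [-0.4736  0.0332  0.0021] norm 0.4748 per row/13 [-0.03643  0.00256  0.00016]
```

```bash
python3 -m handwheel '[[-0.0364,0.0026,0,0,0,0.1],[-0.0364,0.0026,0,0,0,0],[-0.0364,0.0026,0,0,0,0],[-0.0364,0.0026,0,0,0,0],[-0.0364,0.0026,0,0,0,0],[-0.0364,0.0026,0,0,0,0],[-0.0364,0.0026,0,0,0,0],[-0.0364,0.0026,0,0,0,0]]'
python3 -m handwheel '[[-0.0364,0.0026,0,0,0,0],[-0.0364,0.0026,0,0,0,0],[-0.0364,0.0026,0,0,0,0],[-0.0364,0.0026,0,0,0,0],[-0.0364,0.0026,0,0,0,0],[0,0,0,0,0,0],[0,0,0,0,0,0],[0,0,0,0,0,0]]'
python3 -m handwheel '[[0,0,0,0,0,0],[0,0,0,0,0,0],[0,0,0,0,0,0],[0,0,0,0,0,0],[0,0,0,0,0,0],[0,0,0,0,0,0],[0,0,0,0,0,0],[0,0,0,0,0,0]]'
python3 - <<'E'
from h import *
import pickle
c=grab('wrist');save(c,'w11.png');pickle.dump(c,open('w11.pkl','wb'));o=c['obs'];e=o['ee_pos'];print(e,o['tcp_rot'],o['opening'])
P=cloud(c)
h=cv2.inRange(cv2.cvtColor(c['img'],cv2.COLOR_RGB2HSV),*map(np.array,HS['green']))>0
m=(abs(P[:,:,2]-e[2]-.004)<.004)&h;print(m.sum(),P[m].mean(0),cv2.minAreaRect((P[m][:,:2]*1000).astype(np.float32)))
plan(.5721,-.1998,.034,97.3,6)
E
```

```text
time: 35.37
ee_pos: [0.5361, -0.0221, 0.1312]
tcp_rot: [-179.9, -0.0, 97.4]
wrist_force: [0.9, 0.1, 0.5]
opening: 0.0393
time: 36.03
ee_pos: [0.5722, -0.1988, 0.1312]
tcp_rot: [-179.9, -0.1, 97.3]
wrist_force: [-0.8, 0.9, -0.6]
opening: 0.0395
time: 36.7
ee_pos: [0.5729, -0.1991, 0.1327]
tcp_rot: [180.0, 0.0, 97.3]
wrist_force: [-0.9, 0.8, -0.9]
opening: 0.0391
[ 0.57291283 -0.19913394  0.13271585] [1.79997632e+02 1.20654552e-03 9.72977204e+01] 0.039128367476021574
20129 [ 0.57190092 -0.19740503  0.13629862] ((572.4058837890625, -200.22052001953125), (40.084346771240234, 60.97343063354492), 7.2585554122924805)
turn -0.0 shift after turn [-0.0005 -0.0009  0.0987] norm 0.0987 per row/6 [-9.000e-05 -1.500e-04  1.645e-02]
```

View pics/w11.png

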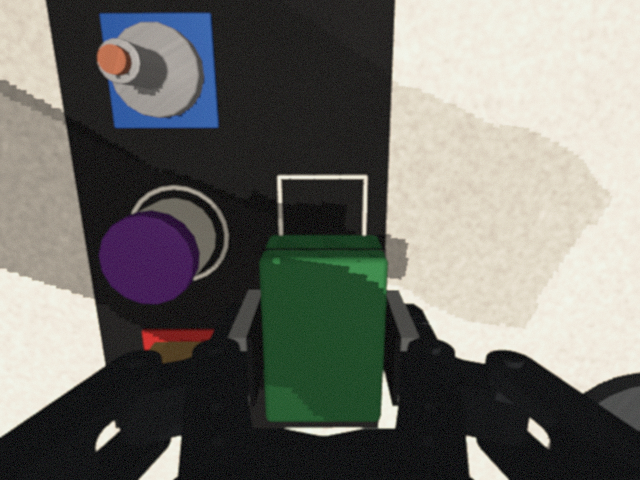

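```bash
python3 -m handwheel '[[0,-0.0005,0.015,0,0,0],[0,0,0.02,0,0,0],[0,0,0.025,0,0,0],[0,0,0.02,0,0,0],[0,0,0.013,0,0,0],[0,0,0.006,0,0,0],[0,0,0.002,0,0,0],[0,0,0,0,0,0]]'
python3 -m handwheel '[[0,0,0.0005,0,0,0],[0,0,0.0005,0,0,0],[0,0,0.0005,0,0,0],[0,0,0.0005,0,0,0],[0,0,0,0,0,0],[0,0,0,0,0,0],[0,0,0,0,0,0],[0,0,0,0,0,0]]'
```

```text
time: 37.42
ee_pos: [0.5726, -0.1993, 0.0321]
tcp_rot: [180.0, 0.0, 97.3]
wrist_force: [-0.6, 0.6, -0.5]
opening: 0.0395
time: 38.08
ee_pos: [0.5724, -0.1992, 0.0297]
tcp_rot: [180.0, 0.0, 97.3]
wrist_force: [0.8, -0.1, -1.5]
opening: 0.0394
```

```bash
python3 -m handwheel '[[0,0,0.0005,0,0,0],[0,0,0.0005,0,0,0],[0,0,0.0005,0,0,0],[0,0,0.0005,0,0,0],[0,0,0,0,0,0],[0,0,0,0,0,0],[0,0,0,0,0,0],[0,0,0,0,0,0]]'
```

```text
time: 38.75
ee_pos: [0.5724, -0.1993, 0.028]
tcp_rot: [180.0, 0.0, 97.3]
wrist_force: [-2.7, 1.6, 4.8]
opening: 0.0395
```

```bash
python3 -m handwheel '[[0,0,0,0,0,0],[0,0,0,0,0,0],[0,0,0,0,0,0],[0,0,0,0,0,0],[0,0,0,0,0,0],[0,0,0,0,0,0],[0,0,-0.01,0,0,0],[0,0,-0.02,0,0,0]]' 0.35
python3 -m handwheel '[[0,0,-0.03,0,0,0],[0,0,-0.03,0,0,0],[0,0,-0.025,0,0,0],[0,0,-0.015,0,0,0],[0,0,0,0,0,0],[0,0,0,0,0,0],[0,0,0,0,0,0],[0,0,0,0,0,0]]' 0.8
python3 - <<'E'
from h import *
import pickle
np.set_printoptions(precision=4,suppress=True)
c=grab('wrist');save(c,'w12.png');pickle.dump(c,open('w12.pkl','wb'));o=c['obs'];print(o['ee_pos'],o['tcp_rot'])
P=cloud(c)
h=cv2.inRange(cv2.cvtColor(c['img'],cv2.COLOR_RGB2HSV),*map(np.array,HS['green']))>0
m=(abs(P[:,:,2]-.032)<.004)&h;print(m.sum(),P[m].mean(0),cv2.minAreaRect((P[m][:,:2]*1000).astype(np.float32)))
m=(P[:,:,2]>.048)&(P[:,:,2]<.06)&(np.hypot(P[:,:,0]-.4828,P[:,:,1]+.211)<.04);print('jar',m.sum(),cv2.minEnclosingCircle((P[m][:,:2]*1000).astype(np.float32)))
P=cloud(pickle.load(open('w7.pkl','rb')));m=(P[:,:,2]>.022)&(P[:,:,2]<.035)&(np.hypot(P[:,:,0]-.597,P[:,:,1]-.12)<.03);print(cv2.minEnclosingCircle((P[m][:,:2]*1000).astype(np.float32)))
plan(.597,.12,.15,97.3,9)
E
```

```text
time: 39.42
ee_pos: [0.5711, -0.1988, 0.056]
tcp_rot: [-179.8, -0.1, 97.3]
wrist_force: [0.2, -0.1, 0.5]
opening: 0.0573
time: 40.08
ee_pos: [0.5719, -0.1991, 0.1564]
tcp_rot: [-179.9, -0.1, 97.3]
wrist_force: [0.1, 0.7, -0.1]
opening: 0.0769
[ 0.5719 -0.1991  0.1564] [-179.8937   -0.0512   97.2972]
5949 [ 0.5719 -0.1985  0.0316] ((572.0877685546875, -199.90748596191406), (40.05655288696289, 59.5195426940918), 7.162744045257568)
jar 5592 ((482.19976806640625, -211.29978942871094), 24.791114807128906)
((599.5169067382812, 120.63211822509766), 15.400243759155273)
turn -0.01 shift after turn [0.3133 0.0654 0.0064] norm 0.3201 per row/9 [0.0348 0.0073 0.0007]
```

View pics/w12.png

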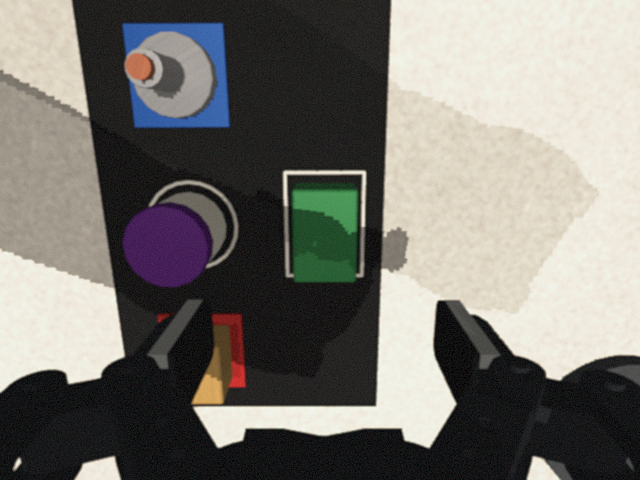

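The case sits straight and within 0.2 mm of the frame centre. That makes 15 pictures viewed; I'm keeping the last one for the end. Next is the loupe.

```bash
python3 -m handwheel '[[0.035,0.0069,0,0,0,0],[0.035,0.0069,0,0,0,0],[0.035,0.0069,0,0,0,0],[0.035,0.0069,0,0,0,0],[0.035,0.0069,0,0,0,0],[0.035,0.0069,0,0,0,0],[0.035,0.0069,0,0,0,0],[0.035,0.0069,0,0,0,0]]'
python3 -m handwheel '[[0.033,0.0069,0,0,0,0],[0,0,0,0,0,0],[0,0,0,0,0,0],[0,0,0,0,0,0],[0,0,0,0,0,0],[0,0,0,0,0,0],[0,0,0,0,0,0],[0,0,0,0,0,0]]'
python3 - <<'E'
from h import *
import pickle
c=grab('wrist');save(c,'w13.png');pickle.dump(c,open('w13.pkl','wb'));o=c['obs'];print(o['ee_pos'],o['tcp_rot'])
P=cloud(c);r=np.hypot(P[:,:,0]-.599,P[:,:,1]-.1206)<.03
for a,b in((.005,.0095),(.025,.035)):
    m=(P[:,:,2]>a)&(P[:,:,2]<b)&r;C=cv2.minEnclosingCircle((P[m][:,:2]*1000).astype(np.float32));print(m.sum(),P[m].mean(0),C)
x,y=np.array(C[0])/1000;plan(x,y,.0255,97.3,6)
E
```

```text
time: 40.8
ee_pos: [0.591, 0.0872, 0.1568]
tcp_rot: [-179.9, 0.0, 97.3]
wrist_force: [1.1, 0.2, -0.5]
opening: 0.0766
time: 41.47
ee_pos: [0.5943, 0.1183, 0.1578]
tcp_rot: [180.0, 0.0, 97.2]
wrist_force: [0.0, 0.8, -0.6]
opening: 0.0765
[0.59434071 0.11827958 0.15776707] [1.79993356e+02 2.30077294e-03 9.72259148e+01]
223 [0.59747342 0.13071861 0.00799351] ((600.0349731445312, 120.99400329589844), 17.733402252197266)
1737 [0.59982679 0.1212601  0.02984006] ((600.0391235351562, 120.59342193603516), 14.941048622131348)
turn -0.07 shift after turn [0.0014 0.0059 0.1323] norm 0.1324 per row/6 [0.00024 0.00099 0.02204]
```

```bash
python3 -m handwheel '[[0.0014,0.0059,0.01,0,0,0],[0,0,0.025,0,0,0],[0,0,0.025,0,0,0],[0,0,0.025,0,0,0],[0,0,0.025,0,0,0],[0,0,0.015,0,0,0],[0,0,0.0063,0,0,0],[0,0,0,0,0,0]]' 0.4
python3 -m handwheel '[[0,0,0,0,0,0],[0,0,0,0,0,0],[0,0,0,0,0,0],[0,0,0,0,0,0],[0,0,0,0,0,0],[0,0,0,0,0,0],[0,0,0,0,0,0],[0,0,0,0,0,0]]' -1 20
python3 -m handwheel '[[0,0,0,0,0,0],[0,0,0,0,0,0],[0,0,0,0,0,0],[0,0,0,0,0,0],[0,0,0,0,0,0],[0,0,0,0,0,0],[0,0,0,0,0,0],[0,0,0,0,0,0]]' -1 20
python3 - <<'E'
from h import *
o=monitor.get_obs();print(o['ee_pos'])
E
python3 -m handwheel '[[0,0,-0.01,0,0,0],[0,0,-0.02,0,0,0],[0,0,-0.03,0,0,0],[0,0,-0.03,0,0,0],[0,0,-0.03,0,0,0],[0,0,0,0,0,0],[0,0,0,0,0,0],[0,0,0,0,0,0]]'
python3 - <<'E'
from h import *
plan(.4942,-.3043,.146,97.3,12)
E
```

```text
time: 42.18
ee_pos: [0.599, 0.121, 0.0241]
tcp_rot: [-179.8, 0.0, 97.3]
wrist_force: [-1.0, -0.7, 0.9]
opening: 0.0597
time: 42.85
ee_pos: [0.6009, 0.1214, 0.028]
tcp_rot: [179.8, -0.0, 97.3]
wrist_force: [-0.5, -0.2, 5.7]
opening: 0.0284
time: 43.52
ee_pos: [0.6009, 0.1214, 0.028]
tcp_rot: [179.8, -0.0, 97.3]
wrist_force: [0.2, 0.3, 5.6]
opening: 0.0284
[0.60093192 0.12143547 0.02800957]
time: 44.18
ee_pos: [0.5998, 0.1212, 0.1464]
tcp_rot: [180.0, -0.0, 97.3]
wrist_force: [0.5, 0.0, -1.1]
opening: 0.0284
turn -0.01 shift after turn [-4.087e-01 -1.589e-01  4.000e-04] norm 0.4385 per row/12 [-3.406e-02 -1.324e-02  4.000e-05]
```

```bash
python3 -m handwheel '[[-0.0341,-0.0132,0,0,0,0],[-0.0341,-0.0132,0,0,0,0],[-0.0341,-0.0132,0,0,0,0],[-0.0341,-0.0132,0,0,0,0],[-0.0341,-0.0132,0,0,0,0],[-0.0341,-0.0132,0,0,0,0],[-0.0341,-0.0132,0,0,0,0],[-0.0341,-0.0132,0,0,0,0]]'
python3 -m handwheel '[[-0.0341,-0.0132,0,0,0,0],[-0.0341,-0.0132,0,0,0,0],[-0.0341,-0.0132,0,0,0,0],[-0.0341,-0.0132,0,0,0,0],[0,0,0,0,0,0],[0,0,0,0,0,0],[0,0,0,0,0,0],[0,0,0,0,0,0]]'
python3 - <<'E'
from h import *
import pickle
c=grab('wrist');save(c,'w14.png');pickle.dump(c,open('w14.pkl','wb'));o=c['obs'];e=o['ee_pos'];print(e,o['tcp_rot'],o['opening'])
P=cloud(c)
m=(P[:,:,2]>e[2]-.022)&(P[:,:,2]<e[2]+.006)&(np.hypot(P[:,:,0]-e[0],P[:,:,1]-e[1])<.022);print(m.sum(),P[m].mean(0),P[m].max(0),P[m].min(0))
plan(.4942,-.3043,.0705,97.3,6)
E
```

```text
time: 44.85
ee_pos: [0.5284, -0.1641, 0.145]
tcp_rot: [-179.9, -0.1, 97.3]
wrist_force: [0.5, 0.3, 0.6]
opening: 0.028
time: 45.52
ee_pos: [0.4948, -0.3037, 0.1457]
tcp_rot: [-179.9, -0.1, 97.4]
wrist_force: [0.4, 0.8, -0.1]
opening: 0.0288
[ 0.49478396 -0.3036695   0.14572386] [-1.79948868e+02 -5.69559816e-02  9.73529386e+01] 0.028751666283338122
9343 [ 0.49383647 -0.29942642  0.14314148] [ 0.5117224  -0.28650325  0.15171962] [ 0.47475272 -0.32005139  0.12377139]
turn 0.08 shift after turn [-0.0006 -0.0009  0.0755] norm 0.0755 per row/6 [-0.00011 -0.00015  0.01258]
```

```bash
python3 -m handwheel '[[0.0001,-0.0009,0.01,0,0,0],[0,0,0.02,0,0,0],[0,0,0.02,0,0,0],[0,0,0.015,0,0,0],[0,0,0.006,0,0,0],[0,0,0.0025,0,0,0],[0,0,0.0015,0,0,0],[0,0,0,0,0,0]]'
python3 -m handwheel '[[0,0,0.0005,0,0,0],[0,0,0.0005,0,0,0],[0,0,0.0005,0,0,0],[0,0,0.0005,0,0,0],[0,0,0,0,0,0],[0,0,0,0,0,0],[0,0,0,0,0,0],[0,0,0,0,0,0]]'
```

```text
time: 46.23
ee_pos: [0.4943, -0.3047, 0.072]
tcp_rot: [180.0, 0.0, 97.3]
wrist_force: [0.4, -0.1, -0.8]
opening: 0.0283
time: 46.9
ee_pos: [0.4939, -0.3048, 0.0694]
tcp_rot: [180.0, -0.0, 97.3]
wrist_force: [-0.2, -0.2, -0.5]
opening: 0.0286
```

```bash
python3 -m handwheel '[[0.0012,0.0004,0,0,0,0],[0,0,0.0005,0,0,0],[0,0,0.0005,0,0,0],[0,0,0.0005,0,0,0],[0,0,0.0005,0,0,0],[0,0,0.0003,0,0,0],[0,0,0,0,0,0],[0,0,0,0,0,0]]'
```

```text
time: 47.57
ee_pos: [0.4941, -0.3036, 0.0671]
tcp_rot: [-180.0, -0.0, 97.3]
wrist_force: [-0.3, -0.0, -0.4]
opening: 0.0286
```

```bash
python3 -m handwheel '[[0,0,0.0004,0,0,0],[0,0,0.0004,0,0,0],[0,0,0,0,0,0],[0,0,0,0,0,0],[0,0,0,0,0,0],[0,0,0,0,0,0],[0,0,0,0,0,0],[0,0,0,0,0,0]]'
```

```text
time: 48.23
ee_pos: [0.4941, -0.3035, 0.067]
tcp_rot: [180.0, 0.0, 97.3]
wrist_force: [-2.7, 1.0, 5.6]
opening: 0.0287
```

Contact. I'll release, lift, back away and check.

```bash
python3 -m handwheel '[[0,0,0,0,0,0],[0,0,0,0,0,0],[0,0,0,0,0,0],[0,0,0,0,0,0],[0,0,0,0,0,0],[0,0,-0.003,0,0,0],[0,0,-0.01,0,0,0],[0,0,-0.02,0,0,0]]' 0.4
python3 -m handwheel '[[0,0,-0.03,0,0,0],[0,0,-0.03,0,0,0],[0,0,-0.03,0,0,0],[0,0,-0.015,0,0,0],[0,0,0,0,0,0],[0,0,0,0,0,0],[0,0,0,0,0,0],[0,0,0,0,0,0]]' 0.8
python3 - <<'E'
from h import *
import pickle
np.set_printoptions(precision=4,suppress=True)
c=grab('wrist');save(c,'w15.png');pickle.dump(c,open('w15.pkl','wb'));o=c['obs'];print(o['ee_pos'],o['tcp_rot'])
P=cloud(c)
def circ(n,a,b,x,y,r,f=cv2.minEnclosingCircle):
    m=(P[:,:,2]>a)&(P[:,:,2]<b)&(np.hypot(P[:,:,0]-x,P[:,:,1]-y)<r);print(n,m.sum(),np.median(P[m][:,2]),f((P[m][:,:2]*1000).astype(np.float32)))
circ('loupe top',.064,.074,.4942,-.3043,.03);circ('rim',.043,.049,.4942,-.3043,.025)
circ('brass',.036,.0415,.4942,-.3043,.04,cv2.minAreaRect);circ('jar',.048,.06,.4825,-.211,.04);circ('case',.029,.036,.572,-.2,.045,cv2.minAreaRect)
circ('dop',.061,.069,.4706,-.117,.03)
t=grab('top');s=grab('side')
cv2.imwrite('pics/fin.png',cv2.hconcat([cv2.resize(c['img'],(400,300)),cv2.resize(t['img'][200:350,340:540],(400,300))])[:,:,::-1])
t0=pickle.load(open('top0.pkl','rb'));print('cup diff',np.abs(t['img'][120:175,325:378].astype(int)-t0['img'][120:175,325:378]).mean())
E
```

```text
time: 48.9
ee_pos: [0.4931, -0.3029, 0.0981]
tcp_rot: [-179.8, -0.1, 97.3]
wrist_force: [0.2, -0.5, 0.2]
opening: 0.0593
time: 49.57
ee_pos: [0.4937, -0.3033, 0.2031]
tcp_rot: [-179.9, -0.1, 97.3]
wrist_force: [0.4, 0.1, -0.5]
opening: 0.0767
[ 0.4937 -0.3033  0.2031] [-179.9162   -0.0688   97.297 ]
loupe top 1651 0.0689548173484208 ((493.68359375, -304.2001953125), 15.014378547668457)
rim 274 0.04759451043403057 ((493.8691101074219, -303.84088134765625), 17.789920806884766)
brass 1472 0.0385929313980386 ((494.33062744140625, -304.23492431640625), (43.94990921020508, 43.860591888427734), 7.062531471252441)
jar 5128 0.05379971568897579 ((482.4303894042969, -211.59979248046875), 24.454572677612305)
case 5753 0.03186724394672369 ((572.1432495117188, -200.14480590820312), (40.58429718017578, 59.83879470825195), 7.278546333312988)
dop 0 nan ((0.0, 0.0), 0.0)
cup diff 2.563407661520869
  return _methods._mean(a, axis=axis, dtype=dtype,
  ret = ret.dtype.type(ret / rcount)
```

View pics/fin.png

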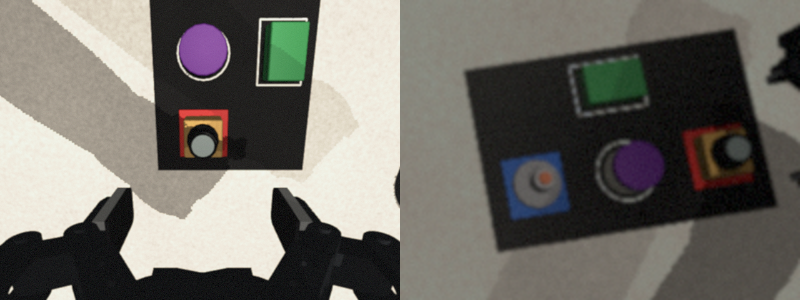

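The final picture shows the loupe on the brass on red (wrist view, about (202,140)), the jar on the ring, the case in the frame, and the dop upright on blue (top view, about (538,185)).

```bash
python3 -c "
from workcell import order
print(order.job_done())"
```

```text
the job is handed in; nothing more can be done
None
```

The mat is laid out as asked and the job was handed in at about 50 s of robot time, within the 136 s limit. I placed the things in the order asked: brass, dop holder, jar, case, loupe.

Last depth checks from the wrist camera:

| Thing | Place | Off centre |
|---|---|---|
| Brass block | red tile | about 0.7 mm |
| Dop holder | blue tile | about 0.4 mm |
| Paste jar | white ring | about 0.8 mm |
| Green case | white rectangle | about 0.4 mm, angle within 0.1° |
| Loupe | on top of the brass | about 0.6 mm |

- **Jar:** it was only lifted and carried level; its lid height at the end matches an upright jar.
- **Cup:** its patch of the top-camera picture shows no real change from the start.
- **Dop holder:** it was out of the wrist camera's last view, so that check found nothing. Its figure is from just after placing; the last top picture shows it upright on the blue tile.
- **Camera disagreement:** the top camera read about 2.5 mm short in x on the tiles. Wrist views from two angles agreed with each other, so I relied on those.
- **Readings in the grip:** while the dop holder and jar were held, the pictures put them 2–3 mm off from the grasp readings. I went by the grasp readings for the jar and a compromise for the dop holder, and the checks after placing came out well.

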